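# Turn a drawn steel cup over in the flip nest

### The arm

A 7-joint arm with a two-finger parallel gripper is mounted at the origin on a cart in front of the work surface, level with it; the furniture and walls round the work are solid. World frame = base frame: x ahead of the robot, y to its left, z up, the work surface at z = 0. Lengths are in m, angles in degrees, forces in N, time in s.
With the tool pointing down it reaches from about 0.4 to 0.85 m from the base axis. Payload 6.9 kg.
Tool frame: the origin (TCP) lies on the centre line of the jaws, within the pads' length; the fingertips stand env.finger_overhang ahead of it and the grasp point (between the pads) is the TCP (env.finger_overhang is the distance from the TCP to the fingertips, in m); z points along the fingers, y is the direction in which the jaws open and shut (so a half turn about z gives the same grasp; the last joint's range is limited). The gripper opens to 85 mm and grips with 20 to 120 N. Pads are 22 mm wide; open, the fingers measure 114 mm over their backs; the gripper's body (76 mm by 85 mm) begins 54 mm behind the grasp point. The pads swing forward as they close: fully open they stand 13 mm farther back than shut.
Start: joints at [-69.586, 29.078, -13.613, 85.955, 7.202, 65.827, -8.869], TCP at [0.155, 0.605, 0.211] pointing down, gripper open.
Joint ranges: [-176.47, 176.47], [-13.61, 117.27], [-81.72, 77.17], [0.22, 143.17], [-87.28, 267.28], [10, 112.55], [-165.47, 165.47]. Speed limits (degrees/s): [136.94, 136.94, 180, 180, 180, 180, 180].

### API

Orientations are given as [roll, pitch, yaw] about the fixed x, y, z axes, in that order (R = Rz(yaw) Ry(pitch) Rx(roll)).
In Python, from bench import sensors, optics, job_done, models, env gives the robot as it stands.
- The arm moves only by the tool send_rows, never from a script. Its argument "motion" is a list of rows, each a list of 3 entries, a list of its own where there are three numbers: the closure, from 0 (fully open) to 1 (shut), then the shift along the tool's x, y, z scaled (see below), then the turn about the tool's z scaled (see below). In form: [[jaw, [x, y, z], spin], ...]. A call has 1 to 10 rows; each row is the pose to reach, as a shift and turn from the pose measured when the call began, along the tool's axes at that moment, turning the shorter way round; what a row does not reach only later rows make up. The controller multiplies each number of a shift by 0.3 m and each number of a turn by 180 degrees. A row lasts 1/10 s, in which the tool goes at most 50 mm and 8.59 degrees, less where a joint would pass 70% of its speed; a pose out of reach is approached as far as the arm can. A call with a number of a shift or a turn outside -1 to 1 is refused whole. A call with a gripper value outside its range is refused whole. The fingers move at their own pace and stop on an object; "grip_force" is the grip in N (left out, the last holds). Time passes only in rows, so rows that repeat a pose let the fingers close. It gives the time, the measured TCP pose, the force and the opening at its end, in the units of the state.
- sensors.get_obs(): the state, without advancing time (a new reading comes with each control period).
- optics.camera(name): name is "scene" or "top"; returns the picture (384x512x3 uint8, red, green, blue); there is no depth.
- optics.calibration(name): a dict with "vertical_fov" (degrees; the focal length in pixels is half the picture's height over the tangent of half this angle, whatever the lens; pixels are square), "cx", "cy" (the principal point, pixels), "rvec" (rotation vector, rad) and "tvec" (3), from world to camera coordinates, as OpenCV has them. Camera axes: x right, y down, z forward; pixel columns grow to the right and rows downward; lengths in m; the calibration is good to about 2 mm. A picture is of the moment at which its call begins. calibration takes no time and is no camera call.
- job_done(): hands the job in, once; it reports no verdict.
Trained networks look in the newest picture that a camera, given by its name, has taken for a name from the list of things; names that differ only in an ending like _2 or _b are one class to them, and where a whole thing is asked for, a point or a joint stands for the part that bears it (a point fixed in the world has none). Each returns a list of dicts, best first, with "confidence" (0 to 1); they miss things now and then, are a little off and sometimes report something else, mostly with a low value. They report only what shows in the picture. A call takes as long as a camera call.
- models.search_frame(query, camera): "extent" ([left, top, right, bottom] in pixels, round what is visible of it).
- models.silhouettes(query, camera): "mask" (384x512 bool, what is visible of it) and "extent" ([left, top, right, bottom] in pixels, round what is visible of it).
- models.spot_point(query, camera): "at" ([column, row] in pixels: a listed point, or the origin of a listed thing).
The state is a dict: "time": time; "q": joint angles; "qd": joint speeds; "tau": joint torques, N m; "ee_pos": TCP position; "eef_rot": TCP orientation; "contact_force": force on the tool from outside, world axes, zero at the start; "moment": the same for the moment, N m; "grip_width": finger opening in m.
Only numpy, scipy, OpenCV 4.12 (cv2) and the standard library are available. Lean on these libraries where they do the work, as an engineer would, in place of code of your own. Each camera call takes 0.05 s, during which the arm holds its last target.

### The job

The steel cup in the flip nest has to be turned mouth-down without touching the cup itself. Fold the empty leaf right over it, then swing the closed clamshell fully across to the other side, keeping it shut all the way. Fold the leaf that carried the cup fully back again, so that both leaves lie flat open with the cup upside down between the pins of the other leaf, and leave everything else on the worktop where it is.

Things in the scene. Friction and masses are not known exactly. Their poses are not given: they have to be found in the camera images.
- carrier_leaf (a joint): hinge angle of the leaf that holds the cup at the start, rad: 0 (start) = flat on its own side (left), pi/2 = upright, pi = folded fully over to the other side. Range 0 to pi. Friction hinge (0.25 N m): stays where it is left. Leaf: 0.2 kg aluminium plate 130 x 90 x 8 mm; four 10 mm pins, 17 mm high, stand 2 mm clear round the cup
- cover_leaf (a joint): hinge angle of the empty leaf, the mirror image on the same hinge line, rad: 0 = flat on its own side (right), pi = folded fully over onto the carrier leaf's side; starts at 0 to 0.9. Range 0 to pi, same friction hinge. The clamshell is closed when the two angles add up to pi; the cup then has 1 mm of play between the leaves
- hinge (a point): middle of the common hinge line, 140 mm above the worktop, fixed to the stand. x runs along the hinge line, away from the robot; y points to the side where the carrier leaf lies at 0; z up. The stand is fixed to the worktop; its table plate under the leaves, 170 (along x) x 200 mm, has its top 106 mm above the worktop; hinge posts at x = +-76 mm rise to 150 mm
- carrier_leaf_grip (a point): centre of the carrier leaf's handle: black round bar, 14 mm diameter, 46 mm free length, parallel to the hinge, carried by two arms at its ends, 60 mm outside the plate's edge. At leaf angle a it is at (-34, 160 cos a, 160 sin a) mm in the hinge frame. The bar may turn in the fingers, so a gripper pointing down can hold it through the whole swing. Axes turn with the leaf
- cover_leaf_grip (a point): centre of the cover leaf's handle, a bar like the other; at leaf angle a it is at (34, -160 cos a, 160 sin a) mm in the hinge frame. With the clamshell closed the two bars lie end to end in one line: this one is farther from the robot. Axes turn with the leaf
- carrier_leaf_nest (a point): middle of the carrier leaf's nest, 55 mm from the hinge line, 24 mm off the plate's inner face, where the centre of a cup in it lies. Axes turn with the leaf: z points out of the inner face
- cover_leaf_nest (a point): the same for the cover leaf (swinging the closed carrier leaf over pushes the cup and this leaf along, whose hinge friction keeps it shut; pulling this leaf alone would open the clamshell): middle of its nest, 55 mm from the hinge line, 24 mm off the plate's inner face. Axes turn with the leaf
- cup_center (a point): centre, half-way up, of the steel cup in the nest: 64 mm diameter, 47 mm high, open at one end, about 0.06 kg. Its z axis points from the closed bottom to the open mouth; at the start it is up
- spare_cup: bystander: a loose steel cup of the same kind, empty, behind the flip nest, origin under its bottom
- vee_block: bystander: loose ground steel V block 62 x 57 x 35 mm behind the flip nest, origin under its bottom

How it is judged:
By the outcome, as a careful person would: the job done as asked, in the order asked, and still so for the second after the job is handed in, with the robot touching nothing.
It also fails if it takes over 72 s, if anything falls off the work surface, if the arm or the gripper's body presses on something with over 40 N, if the wrist force passes 120 N, or if a joint passes its speed limit or range.

## Working session

There is one attempt and no reset: what is moved stays moved. The work goes in short steps, Python scripts to look and compute and a tool call to move; the robot and the scene stay as the last step left them, time stands still between calls to the robot, and variables do not carry over. Pictures are saved under pics/ and viewed, and the job is handed in when it is done.

Besides the shell and the picture viewer there is one more tool, called after "Request:" as name(argument=value, ...), one argument or row to a line, values as JSON. send_rows: Moves the arm, as the interface text tells. Shifts and turns lie within -1 to 1; 1 stands for 0.3 m of shift or 180 degrees of turn. Its arguments: {"type":"object","properties":{"motion":{"type":"array"},"grip_force":{"type":"number"}},"required":["motion"]}

```bash
mkdir -p pics; ls; cat > h.py <<'E'
import numpy as np, cv2
from bench import sensors, optics, job_done, models, env
def cal(n):
    c=optics.calibration(n); f=192/np.tan(np.radians(c['vertical_fov'])/2)
    K=np.array([[f,0,c['cx']],[0,f,c['cy']],[0,0,1]]); R=cv2.Rodrigues(np.array(c['rvec'],float))[0]
    return K,R,np.array(c['tvec'],float).ravel()
def proj(n,P):
    K,R,t=cal(n); p=(np.atleast_2d(P)@R.T+t)@K.T; return p[:,:2]/p[:,2:]
def ray(n,uv):
    K,R,t=cal(n); d=R.T@np.linalg.inv(K)@np.array([uv[0],uv[1],1.]); return -R.T@t,d
def atz(n,uv,z):
    o,d=ray(n,uv); return o+d*(z-o[2])/d[2]
def tri(a,b):
    o1,d1=ray('scene',a);o2,d2=ray('top',b); A=np.stack([d1,-d2],1); s=np.linalg.lstsq(A,o2-o1,rcond=None)[0]
    p,q=o1+s[0]*d1,o2+s[1]*d2; return (p+q)/2,np.linalg.norm(p-q)
def snap(n,name):
    im=optics.camera(n); cv2.imwrite(f'pics/{name}.png',im[:,:,::-1]); return im
E
python3 - <<'E'
from h import *
print(env.finger_overhang, sensors.get_obs())
for n in('scene','top'):
    snap(n,n+'0'); print(n,optics.calibration(n))
    for q in ['hinge','carrier_leaf_grip','cover_leaf_grip','carrier_leaf_nest','cover_leaf_nest','cup_center','spare_cup','vee_block']:
        print(q,[(np.round(d['at'],1).tolist(),round(d['confidence'],2)) for d in models.spot_point(q,n)[:3]])
E
```

```text
pics
0.019 {'time': 0.0, 'q': array([-69.58543359,  29.12577249, -13.60902247,  86.01139005,
         7.20242864,  65.82775289,  -8.86785379]), 'qd': array([ 0.02993238, -0.04531868, -0.0796942 , -0.07677469,  0.03667346,
       -0.00954666, -0.04447585]), 'tau': array([ 9.05411980e-04, -6.20596933e+01, -2.18630478e+00, -2.49661481e+01,
        1.27612171e-02,  1.18507686e-02, -5.07418065e-06]), 'ee_pos': array([0.15505237, 0.60487301, 0.20991096]), 'eef_rot': array([-1.79894021e+02,  2.68104975e-03,  1.65633004e+02]), 'contact_force': array([ 0.00946332, -0.38219784,  0.88532989]), 'moment': array([ 0.00217662, -0.00843925,  0.01099717]), 'grip_width': 0.08519669433456908}
scene {'vertical_fov': 49.386570764061354, 'cx': 249.9908839076144, 'cy': 183.65952497981277, 'rvec': array([ 2.23714375, -0.98953816,  0.4051957 ]), 'tvec': array([-0.23781729,  0.5050055 ,  0.66030405])}
hinge [([226.7, 209.3], 0.56)]
carrier_leaf_grip [([154.4, 187.4], 0.63)]
cover_leaf_grip [([282.6, 180.4], 0.63), ([203.5, 199.5], 0.46)]
carrier_leaf_nest [([204.7, 195.4], 0.95)]
cover_leaf_nest [([243.5, 202.9], 0.75)]
cup_center [([207.1, 197.8], 0.7)]
spare_cup [([221.3, 167.1], 0.66)]
vee_block [([257.7, 180.2], 0.62)]
top {'vertical_fov': 42.80529430831293, 'cx': 250.32943695397876, 'cy': 193.0118204508156, 'rvec': array([ 1.97639109, -2.23420542,  0.25418876]), 'tvec': array([0.26578705, 0.58314022, 0.98988759])}
hinge [([259.2, 245.2], 0.97)]
carrier_leaf_grip [([185.0, 291.0], 0.67)]
cover_leaf_grip [([312.3, 205.3], 0.72)]
carrier_leaf_nest [([234.0, 255.9], 0.84)]
cover_leaf_nest [([283.6, 236.7], 0.75), ([235.5, 255.5], 0.39)]
cup_center [([234.9, 253.6], 0.87)]
spare_cup [([165.8, 190.4], 0.81)]
vee_block [([217.0, 170.2], 0.8)]
```

```bash
python3 - <<'E'
from h import *
P={'hinge':([226.7,209.3],[259.2,245.2]),'cg':([154.4,187.4],[185,291]),'vg':([282.6,180.4],[312.3,205.3]),'cn':([204.7,195.4],[234,255.9]),'vn':([243.5,202.9],[283.6,236.7]),'cup':([207.1,197.8],[234.9,253.6]),'spare':([221.3,167.1],[165.8,190.4]),'vee':([257.7,180.2],[217,170.2])}
for k,(a,b) in P.items():
    p,e=tri(a,b); print(k,p.round(4),round(e,4))
a=cv2.imread('pics/scene0.png');b=cv2.imread('pics/top0.png')
cv2.imwrite('pics/s0z.png',cv2.resize(a[110:300,90:350],None,fx=3,fy=3)[:600,:800])
cv2.imwrite('pics/t0z.png',cv2.resize(b[130:330,130:390],None,fx=3,fy=3))
E
```

```text
hinge [0.4897 0.19   0.1311] 0.0003
cg [0.4189 0.3416 0.1444] 0.0005
vg [0.536  0.0909 0.2576] 0.0085
cn [0.4737 0.2408 0.1501] 0.0022
vn [0.4933 0.1449 0.1867] 0.0001
cup [0.4787 0.239  0.1394] 0.0014
spare [0.6576 0.3807 0.0017] 0.0053
vee [0.6821 0.2616 0.0182] 0.0051
```

View pics/s0z.png

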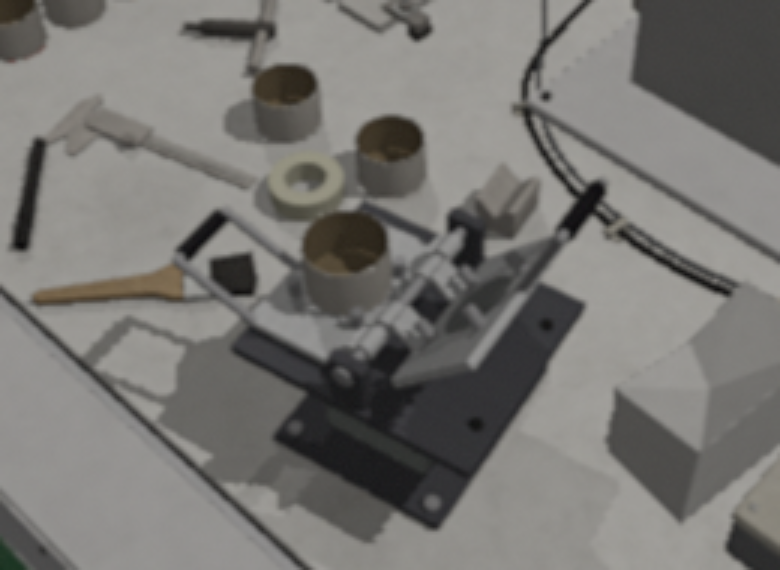

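View pics/t0z.png

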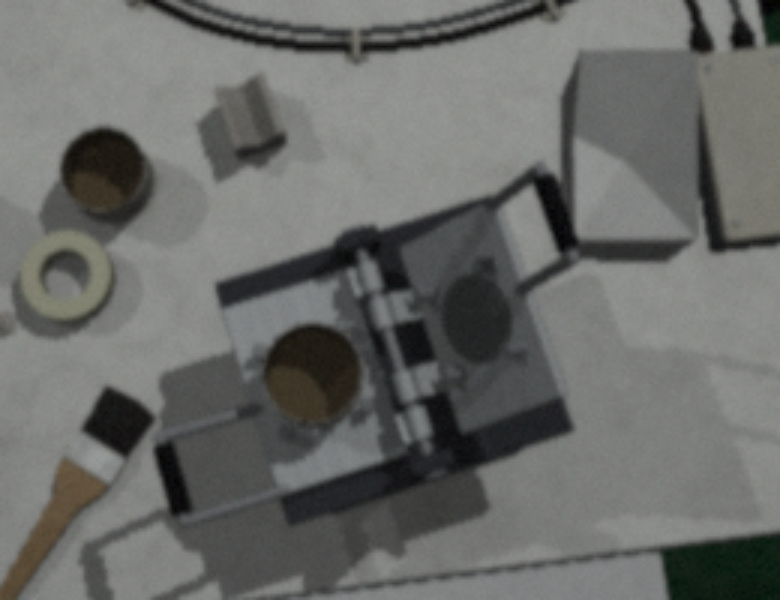

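View pics/scene0.png

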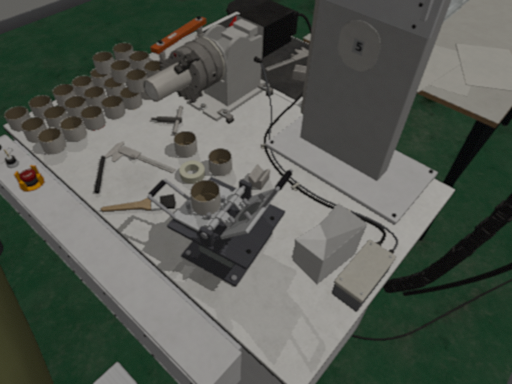

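View pics/top0.png

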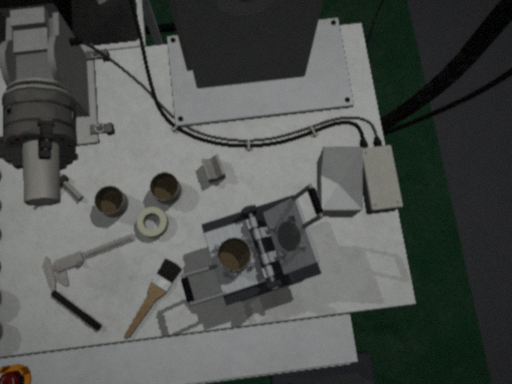

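```bash
cat > fit.py <<'E'
from h import *
from scipy.optimize import least_squares
def geo(p,ca,va):
    hx,hy,yaw=p; c,s=np.cos(yaw),np.sin(yaw)
    L={'hinge':(0,0,0),'cg':(-.034,.16*np.cos(ca),.16*np.sin(ca)),'vg':(.034,-.16*np.cos(va),.16*np.sin(va)),
     'cn':(0,.055*np.cos(ca)-.024*np.sin(ca),.055*np.sin(ca)+.024*np.cos(ca)),
     'vn':(0,-.055*np.cos(va)+.024*np.sin(va),.055*np.sin(va)+.024*np.cos(va))}
    return {k:np.array([hx+c*v[0]-s*v[1],hy+s*v[0]+c*v[1],.14+v[2]]) for k,v in L.items()}
E
python3 - <<'E'
from fit import *
P={'hinge':([226.7,209.3],[259.2,245.2]),'cg':([154.4,187.4],[185,291]),'vg':([282.6,180.4],[312.3,205.3]),'cn':([204.7,195.4],[234,255.9]),'vn':([243.5,202.9],[283.6,236.7])}
# refine bars: dark pixel centroid near detections
for n,i in(('scene',0),('top',1)):
    im=cv2.imread(f'pics/{n}0.png').max(2)
    for k in('cg','vg'):
        u,v=map(int,P[k][i]); w=14
        m=(im[v-w:v+w,u-w:u+w]<50).astype(np.uint8); nl,lab,st,ce=cv2.connectedComponentsWithStats(m)
        print(n,k,[(st[j].tolist(),(ce[j]+[u-w,v-w]).round(1).tolist()) for j in range(1,nl) if st[j][4]>15])
def res(x):
    g=geo(x[:3],0,x[3]); r=[]
    for k,(a,b) in P.items():
        r+=list(proj('scene',g[k])[0]-a)+list(proj('top',g[k])[0]-b)
    return np.array(r)
s=least_squares(res,[.48,.19,.2,.7],loss='soft_l1')
print(s.x,np.degrees(s.x[2:])); print(dict(zip(P,res(s.x).reshape(-1,4).round(1).tolist())))
g=geo(s.x[:3],0,s.x[3]); print(g)
print('tcp start px',proj('top',[.155,.605,.21]),proj('top',[0,0,0]))
# axes overlay
for n in('scene','top'):
    im=cv2.imread(f'pics/{n}0.png'); S=3; u0,v0=(90,110) if n=='scene' else (130,130)
    z=cv2.resize(im[v0:v0+195,u0:u0+260],None,fx=S,fy=S)
    c,sn=np.cos(s.x[2]),np.sin(s.x[2])
    R=np.array([[c,-sn,0],[sn,c,0],[0,0,1]])
    def d(a,b,col):
        q=(proj(n,np.array([a,b]))-[u0,v0]+.5)*S; cv2.line(z,tuple(int(t) for t in q[0]),tuple(int(t) for t in q[1]),col,1)
    for k,a,sg in(('cg',0,1),('vg',s.x[3],-1)):
        d(g[k]-R[:,0]*.023,g[k]+R[:,0]*.023,(0,0,255))
    H=g['hinge']; d(H-R[:,0]*.08,H+R[:,0]*.08,(0,255,0))
    for e in(((-.085,-.1),(.085,-.1)),((.085,-.1),(.085,.1)),((.085,.1),(-.085,.1)),((-.085,.1),(-.085,-.1))):
        d(H+R@[*e[0],-.034],H+R@[*e[1],-.034],(255,0,0))
    cv2.imwrite(f'pics/ov_{n}.png',z)
E
```

```text
scene cg [([10, 8, 15, 15, 79], [156.9, 187.8]), ([21, 23, 7, 5, 31], [164.2, 198.3])]
scene vg [([6, 0, 19, 23, 127], [283.7, 178.1])]
top cg [([0, 0, 5, 5, 16], [172.3, 278.5]), ([11, 0, 12, 25, 164], [187.4, 289.4])]
top vg [([10, 0, 15, 23, 168], [315.5, 201.4])]
[0.48452615 0.18732063 0.20177277 0.82801573] [11.56072804 47.44180678]
{'hinge': [-0.9, -0.5, 1.8, 1.8], 'cg': [1.6, 2.3, 2.6, -0.5], 'vg': [0.1, 0.2, 2.6, -4.2], 'cn': [-1.1, -4.2, -0.1, -1.1], 'vn': [-10.2, -7.9, -11.8, 3.4]}
{'hinge': array([0.48452615, 0.18732063, 0.14      ]), 'cg': array([0.41915088, 0.33726087, 0.14      ]), 'vg': array([0.53952321, 0.08811562, 0.25785453]), 'cn': array([0.47350379, 0.24120484, 0.164     ]), 'vn': array([0.48843817, 0.1681962 , 0.19674462])}
tcp start px [[ 34.56719662 472.7996236 ]] [[381.85785134 481.5868624 ]]
```

View pics/ov_scene.png

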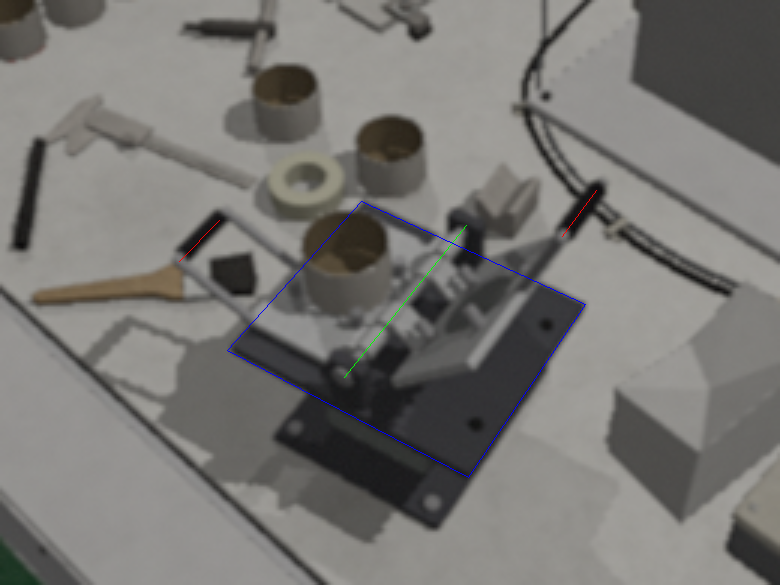

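View pics/ov_top.png

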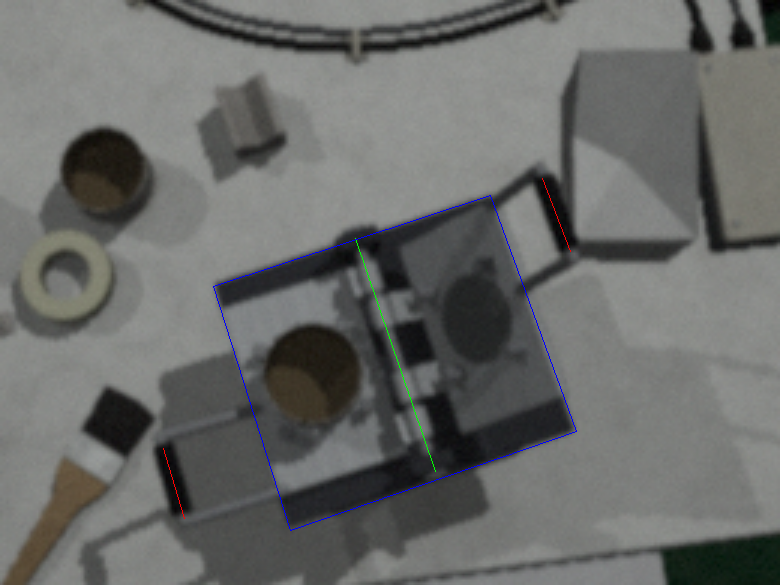

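```bash
python3 - <<'E'
from fit import *
def bar(n,u,v,w):
    im=cv2.imread(f'pics/{n}0.png').max(2); m=(im[v-w:v+w,u-w:u+w]<55).astype(np.uint8)
    nl,lab,st,ce=cv2.connectedComponentsWithStats(m); j=lab[w,w] or 1+np.argmax(st[1:,4]); r=cv2.minAreaRect(np.argwhere(lab==j)[:,::-1].astype(np.float32)); return np.array(r[0])+[u-w,v-w],r[1]
O={}
for n,k,u,v in(('scene','cg',157,188),('scene','vg',284,180),('top','cg',187,290),('top','vg',315,201)):
    c,sz=bar(n,u,v,20); O[n,k]=c; print(n,k,c.round(1),np.round(sz,1))
O['scene','hinge']=[226.7,209.3]; O['top','hinge']=[259.2,245.2]
def res(x):
    g=geo(x[:3],0,x[3]); return np.concatenate([proj(n,g[k])[0]-c for (n,k),c in O.items()])
s=least_squares(res,[.48,.19,.2,.7],loss='soft_l1'); print(s.x,np.degrees(s.x[2:])); print(res(s.x).reshape(-1,2).round(1).tolist())
print(geo(s.x[:3],0,s.x[3]))
for n in('scene','top'):
    print(n,[ (d['extent'],round(d['confidence'],2)) for d in models.search_frame('vee_block',n)[:2]])
# box right: top corners guess
for uv in((323,148),(362,146),(322,209),(361,213)): print(uv,atz('top',uv,0).round(3),atz('top',uv,.12).round(3))
E
```

```text
scene cg [157.3 187.8] [ 4.2 17.7]
scene vg [281.8 172.1] [29.7 16.3]
top cg [187.4 288.9] [24.3  7.5]
top vg [316.8 202.3] [42.7 18.7]
[0.48605682 0.18653617 0.18268952 0.86247529] [10.46733852 49.41619412]
[[0.2, 0.7], [-0.3, 6.9], [-0.2, -0.7], [-2.8, -0.9], [-0.2, -0.7], [2.1, 1.0]]
{'hinge': array([0.48605682, 0.18653617, 0.14      ]), 'cg': array([0.42355463, 0.3376966 , 0.14      ]), 'vg': array([0.53840148, 0.09035578, 0.26151283]), 'cn': array([0.4760647, 0.2406209, 0.164    ]), 'vn': array([0.48924592, 0.16927444, 0.19738347])}
scene [([248.1, 169.9, 269.3, 189.1], 0.7)]
top [([202.6, 155.2, 222.6, 182.5], 0.89)]
(323, 148) [0.713 0.009 0.   ] [0.676 0.032 0.12 ]
(362, 146) [ 0.706 -0.083  0.   ] [ 0.67  -0.049  0.12 ]
(322, 209) [0.569 0.033 0.   ] [0.548 0.054 0.12 ]
(361, 213) [ 0.549 -0.053  0.   ] [ 0.53  -0.023  0.12 ]
```

```bash
python3 - <<'E'
import cv2,numpy as np
a=cv2.imread('pics/scene0.png');b=cv2.imread('pics/top0.png')
A=cv2.resize(a[160:210,255:305],None,fx=7.5,fy=7.5,interpolation=cv2.INTER_CUBIC);B=cv2.resize(b[175:225,295:345],None,fx=7.5,fy=7.5,interpolation=cv2.INTER_CUBIC)
cv2.imwrite('pics/vz.png',np.clip(np.hstack([A,B]).astype(float)*1.6,0,255).astype(np.uint8))
E
```

```text
(no output)
```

View pics/vz.png

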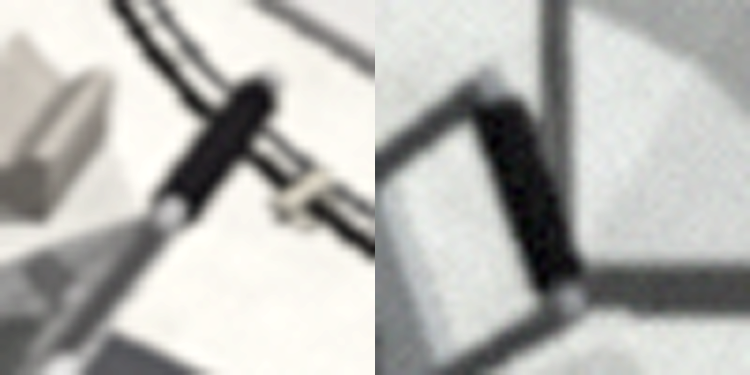

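```bash
python3 - <<'E'
from fit import *
O={('scene','cg'):[157.3,187.8],('top','cg'):[187.4,288.9],('scene','vg'):[284,179.3],('top','vg'):[315,200.8],('scene','hinge'):[226.7,209.3],('top','hinge'):[259.2,245.2]}
# plate corners (zoom px /3 + offset -.5), z=-.034
C={('scene',(.085,-.1)):(584,303),('scene',(-.085,-.1)):(468,475),('top',(-.085,-.1)):(575,430),('top',(.085,.1)):(217,286),('top',(.085,-.1)):(491,197),('top',(-.085,.1)):(290,525)}
def res(x):
    g=geo(x[:3],0,x[3]); r=[proj(n,g[k])[0]-c for (n,k),c in O.items()]
    c,s=np.cos(x[2]),np.sin(x[2])
    for (n,l),uv in C.items():
        off=np.array((90,110) if n=='scene' else (130,130)); p=np.array([x[0]+c*l[0]-s*l[1],x[1]+s*l[0]+c*l[1],.106]); r.append(proj(n,p)[0]-(np.array(uv)/3+off-.4))
    return np.concatenate(r)
s=least_squares(res,[.48,.19,.2,.7],loss='soft_l1'); print(s.x,np.degrees(s.x[2:])); print(res(s.x).reshape(-1,2).round(1).tolist())
print(geo(s.x[:3],0,s.x[3]))
E
```

```text
[0.48644293 0.18738174 0.19366552 0.83164404] [11.09621673 47.6496935 ]
[[-0.4, 1.0], [-0.3, -0.0], [-0.9, 0.8], [-0.2, -0.4], [-0.3, -1.1], [1.7, 0.9], [1.1, 0.2], [0.2, 0.2], [0.2, 0.0], [-1.1, -1.2], [0.1, -1.3], [-0.4, 0.3]]
{'hinge': array([0.48644293, 0.18738174, 0.14      ]), 'cg': array([0.4222854 , 0.33784705, 0.14      ]), 'vg': array([0.54055147, 0.08815443, 0.25824638]), 'cn': array([0.47585778, 0.24135353, 0.164     ]), 'vn': array([0.49016013, 0.16842838, 0.19681507])}
```

```bash
cat >> fit.py <<'E'
from scipy.spatial.transform import Rotation as Ro
HP=(0.4864,0.1874,np.radians(11.1)); HZ=.14
def loc(l,hp=None):
    hp=hp or HP; c,s=np.cos(hp[2]),np.sin(hp[2]); return np.array([hp[0]+c*l[0]-s*l[1],hp[1]+s*l[0]+c*l[1],HZ+l[2]])
def rows(T,yaw,jaw):
    o=sensors.get_obs(); R=Ro.from_euler('xyz',o['eef_rot'],degrees=True)
    print('pos',o['ee_pos'].round(4),'rot',o['eef_rot'].round(2),'F',o['contact_force'].round(1),'w',round(o['grip_width'],4),'t',round(o['time'],2))
    dy=(yaw-o['eef_rot'][2]+180)%360-180
    for t in T:
        d=R.inv().apply(np.array(t)-o['ee_pos'])/.3
        print([jaw,d.round(3).tolist(),round(-dy/180,3)])
def arc(side,a):  # side +1 carrier, -1 cover ; a deg
    a=np.radians(a); return loc((-.034*side,side*.16*np.cos(a),.16*np.sin(a)))
E
python3 - <<'E'
from fit import *
b=arc(-1,47.65); print(b)
rows([[.155+.1,.605-.13,.36],[b[0],b[1],.36],b],191.1,.5)
E
```

```text
[0.54051498 0.08817689 0.25824696]
pos [0.1551 0.6054 0.2108] rot [-180.     -0.    165.62] F [-0.6 -0.2 -0.1] w 0.0854 t 1.0
[0.5, [-0.43, -0.339, -0.497], np.float64(-0.142)]
[0.5, [-1.672, -1.351, -0.497], np.float64(-0.142)]
[0.5, [-1.672, -1.351, -0.158], np.float64(-0.142)]
```

Request:
send_rows(
  motion=[
    [0.5,[-0.15,-0.12,-0.4],-0.07],
    [0.5,[-0.3,-0.24,-0.5],-0.142],
    [0.5,[-0.45,-0.36,-0.5],-0.142],
    [0.5,[-0.6,-0.48,-0.5],-0.142],
    [0.5,[-0.72,-0.58,-0.5],-0.142],
    [0.5,[-0.84,-0.68,-0.5],-0.142],
    [0.5,[-0.97,-0.78,-0.5],-0.142],
    [0.5,[-0.97,-0.78,-0.5],-0.142],
    [0.5,[-0.97,-0.78,-0.5],-0.142],
    [0.5,[-0.97,-0.78,-0.5],-0.142],
  ],
  grip_force=40,
)

```text
time: 2.0
ee_pos: [0.3823, 0.3022, 0.3613]
eef_rot: [-179.9, 0.1, -169.3]
contact_force: [0.0, 0.6, -1.2]
grip_width: 0.0427
```

```bash
python3 - <<'E'
from fit import *
b=arc(-1,47.65)
rows([[b[0],b[1],.33]],191.1,.5); print(sensors.get_obs()['q'].round(0))
E
```

```text
pos [0.3823 0.3022 0.3613] rot [-1.7990e+02  1.1000e-01 -1.6929e+02] F [ 0.   0.6 -1.2] w 0.0427 t 2.0
[0.5, [-0.385, -0.799, 0.106], np.float64(-0.002)]
[-31.  11. -13.  89.   3.  80.  56.]
```

Request:
send_rows(
  motion=[
    [0.5,[-0.07,-0.14,0.0],0],
    [0.5,[-0.14,-0.28,0.02],0],
    [0.5,[-0.2,-0.42,0.05],0],
    [0.5,[-0.27,-0.56,0.08],0],
    [0.5,[-0.33,-0.69,0.1],0],
    [0.5,[-0.385,-0.8,0.1],0],
    [0.5,[-0.385,-0.8,0.1],0],
    [0.5,[-0.385,-0.8,0.1],0],
  ],
)

```text
time: 2.8
ee_pos: [0.5405, 0.0882, 0.3316]
eef_rot: [-179.9, 0.1, -169.3]
contact_force: [-1.1, 0.9, -0.1]
grip_width: 0.0428
```

```bash
python3 - <<'E'
from fit import *
b=arc(-1,47.65)
rows([b],191.1,.5); print(sensors.get_obs()['q'].round(0))
for n in('scene','top'):
    snap(n,n+'1')
a=cv2.imread('pics/scene1.png')[100:300,150:410];b=cv2.imread('pics/top1.png')[120:320,200:460]
cv2.imwrite('pics/c1.png',cv2.resize(np.hstack([a,b]),None,fx=1.5,fy=1.5))
E
```

```text
pos [0.5405 0.0882 0.3316] rot [-1.7994e+02  7.0000e-02 -1.6933e+02] F [-1.1  0.9 -0.1] w 0.0428 t 2.8
[0.5, [0.0, 0.0, 0.244], np.float64(-0.002)]
[-9. 18. -4. 85.  1. 77. 87.]
```

View pics/c1.png

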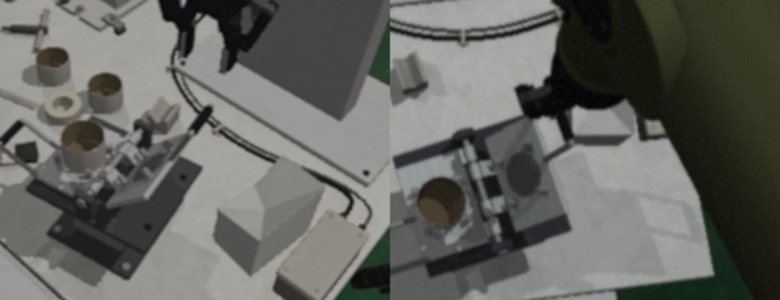

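Request:
send_rows(
  motion=[
    [0.5,[0,0,0.08],0],
    [0.5,[0,0,0.16],0],
    [0.5,[0,0,0.21],0],
    [0.5,[0,0,0.244],0],
    [0.5,[0,0,0.244],0],
  ],
)

```text
time: 3.4
ee_pos: [0.539, 0.0908, 0.258]
eef_rot: [-180.0, -0.0, -169.0]
contact_force: [0.0, 0.2, 1.0]
grip_width: 0.0431
```

```bash
python3 - <<'E'
from fit import *
rows([arc(-1,47.65)],191.1,.5)
a=snap('scene','s2')[110:260,210:400,::-1]; cv2.imwrite('pics/c2.png',cv2.resize(a,None,fx=4,fy=4))
E
```

```text
pos [0.539  0.0908 0.258 ] rot [-179.98   -0.   -169.03] F [0.  0.2 1. ] w 0.0431 t 3.4
[0.5, [-0.003, -0.01, -0.001], np.float64(-0.001)]
```

View pics/c2.png

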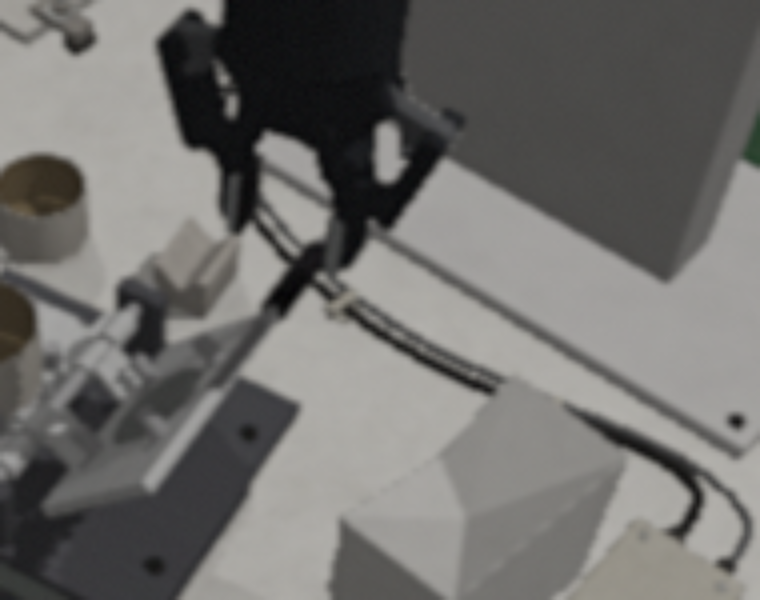

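```bash
python3 - <<'E'
from fit import *
o=sensors.get_obs(); p=o['ee_pos']; R=Ro.from_euler('xyz',o['eef_rot'],degrees=True)
for l in((0,0,0),(0,.021,.013),(0,-.021,.013),(0,.021,-.03),(0,-.021,-.03)):
    q=proj('scene',p+R.apply(l))[0]; print(l,q.round(1),((q-[210,110]+.5)*4).round())
im=cv2.imread('pics/s2.png')[140:200,250:320]; cv2.imwrite('pics/c2b.png',np.clip(cv2.resize(im,None,fx=9,fy=9,interpolation=cv2.INTER_CUBIC)*2.0,0,255).astype(np.uint8))
E
```

```text
(0, 0, 0) [281.8 179.5] [289. 280.]
(0, 0.021, 0.013) [271.6 179.8] [248. 281.]
(0, -0.021, 0.013) [291.1 188.5] [326. 316.]
(0, 0.021, -0.03) [272.9 164. ] [254. 218.]
(0, -0.021, -0.03) [293.3 172.7] [335. 253.]
```

View pics/c2b.png

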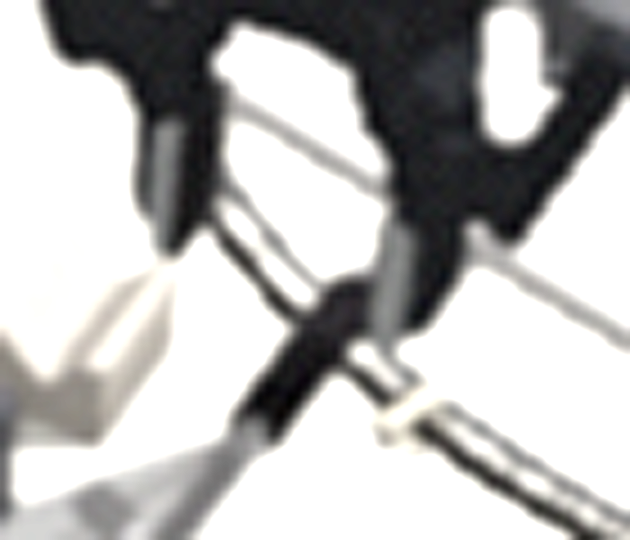

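```bash
python3 - <<'E'
from fit import *
print(sensors.get_obs()['ee_pos'],sensors.get_obs()['time'])
a=snap('scene','s3');b=snap('top','t3');print(sensors.get_obs()['ee_pos'])
o,d=ray('scene',[250,184]);print('cam',o);print(ray('top',[250,184])[0])
cv2.imwrite('pics/c3.png',np.clip(np.hstack([cv2.resize(x[:,:,::-1],None,fx=4,fy=4)*1.5 for x in(a[120:220,230:330],b[150:250,260:360])]),0,255).astype(np.uint8))
E
```

```text
[0.53960592 0.09061678 0.25893002] 3.45
[0.5403476  0.09024282 0.25980051]
cam [ 0.09710029 -0.21180538  0.83264583]
[0.37744912 0.22303631 1.09469616]
```

View pics/c3.png

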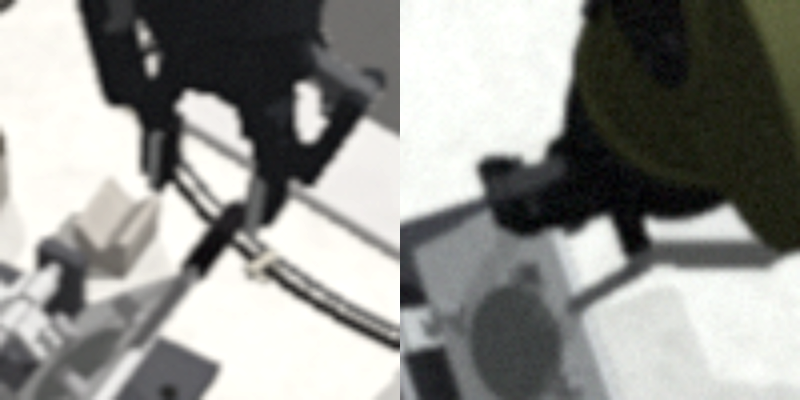

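```bash
python3 - <<'E'
from fit import *
o=sensors.get_obs(); p=o['ee_pos']; R=Ro.from_euler('xyz',o['eef_rot'],degrees=True)
for z in(-.03,-.06,-.09,-.12):
  for y in(.04,.06): 
    q=p+R.apply((0,y,z)); u=proj('top',q)[0]; v=proj('scene',q)[0]; print(z,y,u.round(1),'c3',((u-[260,150]+.5)*4).round()+[400,0],'scene c3',((v-[230,120]+.5)*4).round())
E
```

```text
-0.03 0.04 [293.6 204. ] c3 [536. 218.] scene c3 [139. 161.]
-0.03 0.06 [282.3 207.6] c3 [491. 232.] scene c3 [102. 145.]
-0.06 0.04 [295.3 200.3] c3 [543. 203.] scene c3 [142. 113.]
-0.06 0.06 [283.5 204.1] c3 [496. 218.] scene c3 [104.  97.]
-0.09 0.04 [297.  196.4] c3 [550. 188.] scene c3 [145.  63.]
-0.09 0.06 [284.9 200.2] c3 [501. 203.] scene c3 [106.  47.]
-0.12 0.04 [298.9 192.1] c3 [558. 170.] scene c3 [148.   9.]
-0.12 0.06 [286.3 196.1] c3 [507. 186.] scene c3 [107.  -7.]
```

Request:
send_rows(
  motion=[
    [0.7,[0,0,0],0],
    [0.85,[0,0,0],0],
    [0.85,[0,0,0],0],
    [0.85,[0,0,0],0],
  ],
  grip_force=20,
)

```text
time: 3.95
ee_pos: [0.5404, 0.0902, 0.26]
eef_rot: [-180.0, 0.2, -169.1]
contact_force: [-0.1, -0.3, -0.6]
grip_width: 0.0129
```

```bash
python3 - <<'E'
from fit import *
o=sensors.get_obs();p=o['ee_pos'];print(p,o['eef_rot'],o['grip_width'],o['contact_force'])
a=snap('scene','s4');b=snap('top','t4')
R=Ro.from_euler('xyz',o['eef_rot'],degrees=True)
for l in((0,0,0),(0,0,.019),(0,0,-.03)): print(l,((proj('scene',p+R.apply(l))[0]-[230,120]+.5)*4).round())
cv2.imwrite('pics/c4.png',np.clip(np.hstack([cv2.resize(x[:,:,::-1],None,fx=4,fy=4)*1.5 for x in(a[120:220,230:330],b[150:250,260:360])]),0,255).astype(np.uint8))
E
```

```text
[0.54041795 0.09020907 0.25998232] [-179.97178105    0.21419129 -169.1203223 ] 0.0128757223339061 [-0.1348191  -0.31705043 -0.55722833]
(0, 0, 0) [211. 238.]
(0, 0, 0.019) [208. 265.]
(0, 0, -0.03) [216. 193.]
```

View pics/c4.png

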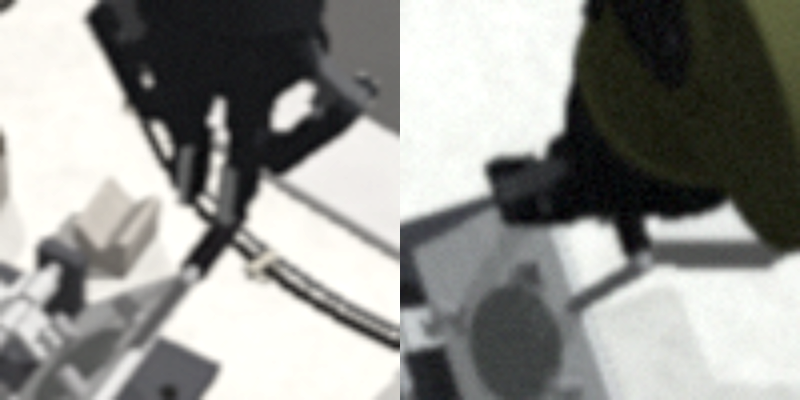

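```bash
python3 - <<'E'
import cv2,numpy as np
a=cv2.imread('pics/s3.png')[70:190,220:350];b=cv2.imread('pics/t3.png')[150:240,260:360]
cv2.imwrite('pics/c5.png',np.clip(cv2.resize(a,None,fx=5,fy=5)*3.0,0,255).astype(np.uint8))
cv2.imwrite('pics/c6.png',np.clip(cv2.resize(b,None,fx=6,fy=6)*3.0,0,255).astype(np.uint8))
E
```

```text
(no output)
```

View pics/c5.png

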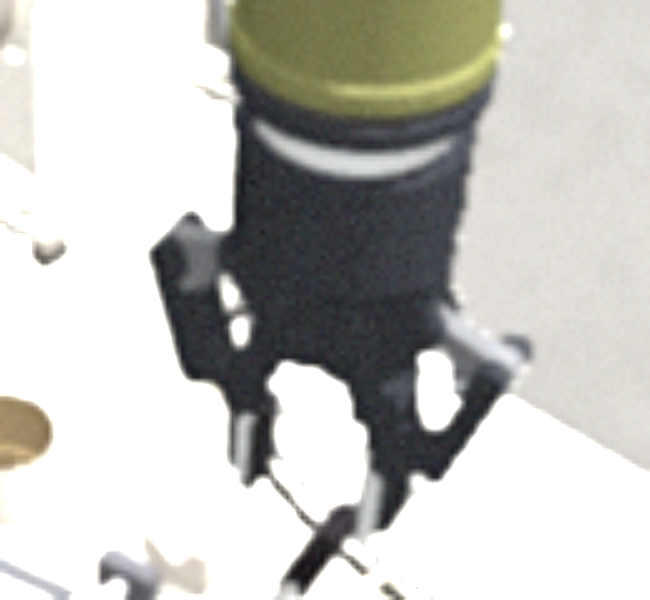

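View pics/c6.png

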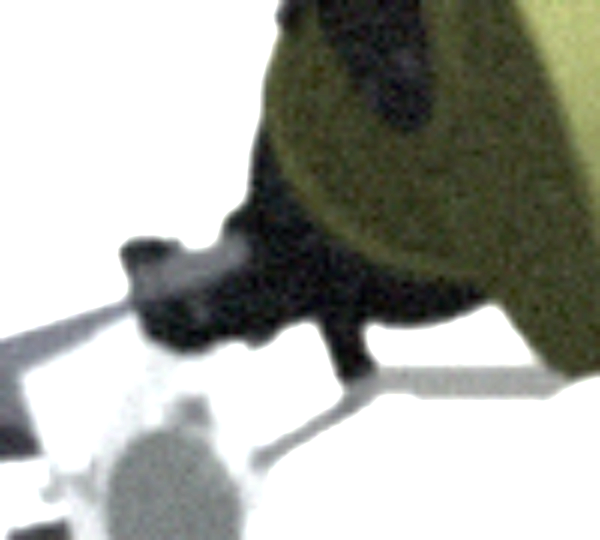

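```bash
python3 - <<'E'
from fit import *
o=sensors.get_obs(); p=o['ee_pos']; R=Ro.from_euler('xyz',o['eef_rot'],degrees=True)
for a,b in (((257,118.5),(285,195)),((258,117),(285,194)),((256,121),(284.5,193))):
    q,e=tri(a,b); print(q.round(4),round(e,4),'tool',R.inv().apply(q-p).round(4))
E
```

```text
[0.5315 0.1503 0.3759] 0.0004 tool [-0.0031  0.0606 -0.1161]
[0.5329 0.15   0.3784] 0.0014 tool [-0.0044  0.0601 -0.1186]
[0.5342 0.1515 0.369 ] 0.0046 tool [-0.0059  0.0613 -0.1092]
```

Request:
send_rows(
  motion=[
    [0.5,[0,-0.007,0],0],
    [0.5,[0,-0.007,0],0],
    [0.5,[0,-0.007,0],0],
    [0.5,[0,-0.007,0.04],0],
    [0.5,[0,-0.007,0.07],0],
    [0.5,[0,-0.007,0.07],0],
  ],
)

```text
time: 4.65
ee_pos: [0.5397, 0.088, 0.2368]
eef_rot: [-180.0, 0.0, -169.1]
contact_force: [-0.8, 0.8, 0.1]
grip_width: 0.0424
```

```bash
python3 - <<'E'
from fit import *
o=sensors.get_obs();p=o['ee_pos'];print(p,o['eef_rot'],o['grip_width'],o['contact_force'],o['moment'],o['tau'])
a=snap('scene','s5');b=snap('top','t5')
cv2.imwrite('pics/c7.png',np.clip(np.hstack([cv2.resize(x[:,:,::-1],None,fx=4,fy=4)*1.5 for x in(a[120:220,230:330],b[150:250,260:360])]),0,255).astype(np.uint8))
E
```

```text
[0.53972095 0.08795533 0.23682978] [-1.79970567e+02  2.80012908e-03 -1.69111532e+02] 0.04244536264278245 [-0.80211254  0.77196237  0.06222989] [-0.00183485  0.03506933  0.00445578] [ 4.47290964e-03 -5.20864463e+01 -1.28555135e-02 -2.47887075e+01
  2.90232111e-02 -3.47975101e-01 -1.28143435e-02]
```

View pics/c7.png

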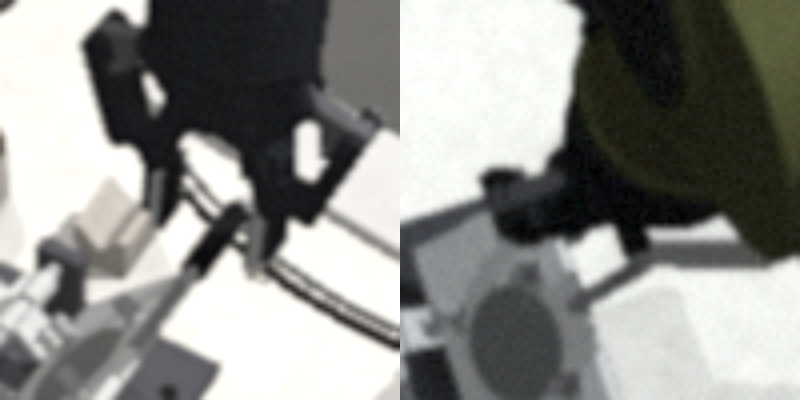

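Request:
send_rows(
  motion=[
    [0.5,[0,0,0.03],0],
    [0.5,[0,0,0.045],0],
    [0.5,[0,0,0.045],0],
    [0.8,[0,0,0.045],0],
    [0.95,[0,0,0.045],0],
    [0.95,[0,0,0.045],0],
    [0.95,[0,0,0.045],0],
  ],
  grip_force=40,
)

```text
time: 5.45
ee_pos: [0.5412, 0.0869, 0.2254]
eef_rot: [-179.9, 0.2, -169.2]
contact_force: [0.9, -4.8, 3.6]
grip_width: 0.0122
```

```bash
python3 - <<'E'
from fit import *
o=sensors.get_obs();p=o['ee_pos'];print(p,o['eef_rot'],o['grip_width'],o['contact_force'],o['moment'])
a=snap('scene','s6')
cv2.imwrite('pics/c8.png',np.clip(cv2.resize(a[120:220,230:330,::-1],None,fx=5,fy=5)*1.5,0,255).astype(np.uint8))
E
```

```text
[0.5411757  0.08686685 0.22535045] [-179.88519568    0.19910341 -169.17488277] 0.012201231165184803 [ 0.86277261 -4.83177395  3.55192314] [-1.08772722 -0.11490903  0.14503111]
```

View pics/c8.png

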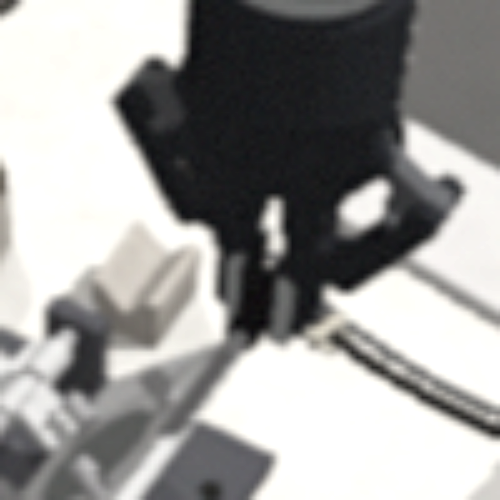

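```bash
cat >> fit.py <<'E'
OFF=np.array([0,0,-.0328])
def sw(side,angs,jaw,yaw=191.1):
    rows([arc(side,a)+OFF for a in angs],yaw,jaw)
def ang(side):
    p=sensors.get_obs()['ee_pos']-OFF; c,s=np.cos(HP[2]),np.sin(HP[2]); d=p-[HP[0],HP[1],HZ]
    y=-s*d[0]+c*d[1]; print('local x %.4f r %.4f ang %.2f'%(c*d[0]+s*d[1],np.hypot(y,d[2]),np.degrees(np.arctan2(d[2],side*y))))
E
python3 - <<'E'
from fit import *
ang(-1); sw(-1,[51,55,60,65,70,75,80,85,85,85],.95)
E
```

```text
local x 0.0343 r 0.1609 ang 47.26
pos [0.5411 0.0869 0.2254] rot [-179.89    0.19 -169.17] F [ 0.2 -5.3  3.7] w 0.0122 t 5.5
[0.95, [0.001, 0.028, -0.021], np.float64(-0.002)]
[0.95, [0.001, 0.058, -0.043], np.float64(-0.002)]
[0.95, [0.001, 0.097, -0.068], np.float64(-0.002)]
[0.95, [0.002, 0.138, -0.09], np.float64(-0.002)]
[0.95, [0.002, 0.181, -0.108], np.float64(-0.002)]
[0.95, [0.002, 0.226, -0.122], np.float64(-0.002)]
[0.95, [0.002, 0.271, -0.132], np.float64(-0.002)]
[0.95, [0.002, 0.317, -0.138], np.float64(-0.002)]
[0.95, [0.002, 0.317, -0.138], np.float64(-0.002)]
[0.95, [0.002, 0.317, -0.138], np.float64(-0.002)]
```

Request:
send_rows(
  motion=[
    [0.95,[0,0.028,-0.021],0],
    [0.95,[0,0.058,-0.043],0],
    [0.95,[0,0.097,-0.068],0],
    [0.95,[0,0.138,-0.09],0],
    [0.95,[0,0.181,-0.108],0],
    [0.95,[0,0.226,-0.122],0],
    [0.95,[0,0.271,-0.132],0],
    [0.95,[0,0.317,-0.138],0],
    [0.95,[0,0.317,-0.138],0],
  ],
)

```text
time: 6.4
ee_pos: [0.5227, 0.1823, 0.2678]
eef_rot: [-179.9, 0.3, -169.0]
contact_force: [-2.2, -1.7, 8.2]
grip_width: 0.0127
```

```bash
python3 - <<'E'
from fit import *
ang(-1); sw(-1,[89,94,99,104,109,114,119,124,129,133],.95)
a=snap('scene','s7')
cv2.imwrite('pics/c9.png',np.clip(cv2.resize(a[70:270,130:340,::-1],None,fx=2.5,fy=2.5)*1.5,0,255).astype(np.uint8))
E
```

```text
local x 0.0347 r 0.1610 ang 85.72
pos [0.5227 0.1823 0.2678] rot [-179.94    0.28 -169.03] F [-2.2 -1.7  8.2] w 0.0127 t 6.4
[0.95, [0.002, 0.031, 0.002], np.float64(-0.001)]
[0.95, [0.002, 0.077, 0.003], np.float64(-0.001)]
[0.95, [0.003, 0.124, 0.008], np.float64(-0.001)]
[0.95, [0.003, 0.169, 0.018], np.float64(-0.001)]
[0.95, [0.003, 0.214, 0.031], np.float64(-0.001)]
[0.95, [0.003, 0.257, 0.048], np.float64(-0.001)]
[0.95, [0.003, 0.299, 0.068], np.float64(-0.001)]
[0.95, [0.004, 0.338, 0.093], np.float64(-0.001)]
[0.95, [0.004, 0.376, 0.12], np.float64(-0.001)]
[0.95, [0.004, 0.404, 0.145], np.float64(-0.001)]
```

View pics/c9.png

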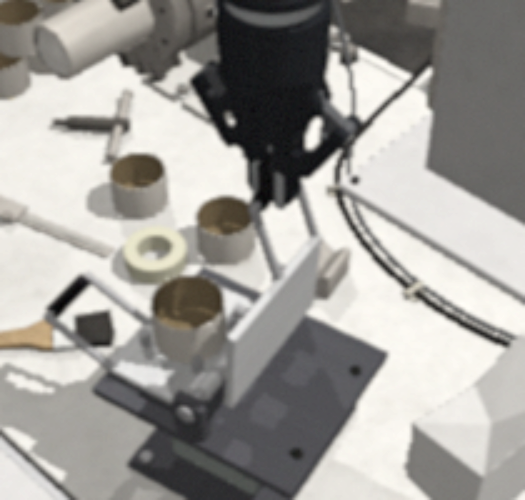

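Request:
send_rows(
  motion=[
    [0.95,[0,0.031,0.002],0],
    [0.95,[0,0.077,0.003],0],
    [0.95,[0,0.124,0.008],0],
    [0.95,[0,0.169,0.018],0],
    [0.95,[0,0.214,0.031],0],
    [0.95,[0,0.257,0.048],0],
    [0.95,[0,0.299,0.068],0],
    [0.95,[0,0.338,0.093],0],
    [0.95,[0,0.376,0.12],0],
    [0.95,[0,0.404,0.145],0],
  ],
)

```text
time: 7.45
ee_pos: [0.4995, 0.3022, 0.2232]
eef_rot: [-180.0, 0.2, -169.0]
contact_force: [0.2, -2.0, 2.6]
grip_width: 0.0124
```

```bash
python3 - <<'E'
from fit import *
ang(-1); sw(-1,[138,143,148,153,158,163,167,170,173,173],.95)
E
```

```text
local x 0.0349 r 0.1599 ang 133.52
pos [0.4995 0.3022 0.2232] rot [-179.96    0.24 -169.01] F [ 0.2 -2.   2.6] w 0.0124 t 7.45
[0.95, [0.003, 0.029, 0.03], np.float64(-0.001)]
[0.95, [0.003, 0.059, 0.066], np.float64(-0.001)]
[0.95, [0.004, 0.085, 0.104], np.float64(-0.001)]
[0.95, [0.004, 0.108, 0.144], np.float64(-0.001)]
[0.95, [0.004, 0.127, 0.187], np.float64(-0.001)]
[0.95, [0.004, 0.143, 0.231], np.float64(-0.001)]
[0.95, [0.004, 0.153, 0.266], np.float64(-0.001)]
[0.95, [0.005, 0.158, 0.294], np.float64(-0.001)]
[0.95, [0.005, 0.162, 0.321], np.float64(-0.001)]
[0.95, [0.005, 0.162, 0.321], np.float64(-0.001)]
```

Request:
send_rows(
  motion=[
    [0.95,[0,0.029,0.03],0],
    [0.95,[0,0.059,0.066],0],
    [0.95,[0,0.085,0.104],0],
    [0.95,[0,0.108,0.144],0],
    [0.95,[0,0.127,0.187],0],
    [0.95,[0,0.143,0.231],0],
    [0.95,[0,0.153,0.266],0],
    [0.95,[0,0.158,0.294],0],
    [0.95,[0,0.162,0.321],0],
    [0.95,[0,0.162,0.321],0],
  ],
)

```text
time: 8.45
ee_pos: [0.4903, 0.3492, 0.1254]
eef_rot: [-179.9, 0.1, -169.0]
contact_force: [0.4, -4.8, -2.0]
grip_width: 0.0124
```

```bash
python3 - <<'E'
from fit import *
ang(-1); sw(-1,[176,178,180,180,181,182],.95)
a=snap('scene','s8');b=snap('top','t8')
cv2.imwrite('pics/c10.png',np.clip(np.hstack([cv2.resize(x[:,:,::-1],None,fx=2.5,fy=2.5)*1.5 for x in(a[100:260,110:270],b[190:350,150:310])]),0,255).astype(np.uint8))
E
```

```text
local x 0.0349 r 0.1591 ang 173.43
pos [0.4903 0.3492 0.1254] rot [-1.7989e+02  1.4000e-01 -1.6903e+02] F [ 0.4 -4.8 -2. ] w 0.0124 t 8.45
[0.95, [0.003, 0.005, 0.023], np.float64(-0.001)]
[0.95, [0.003, 0.006, 0.042], np.float64(-0.001)]
[0.95, [0.003, 0.007, 0.061], np.float64(-0.001)]
[0.95, [0.003, 0.007, 0.061], np.float64(-0.001)]
[0.95, [0.003, 0.007, 0.07], np.float64(-0.001)]
[0.95, [0.003, 0.006, 0.079], np.float64(-0.001)]
```

View pics/c10.png

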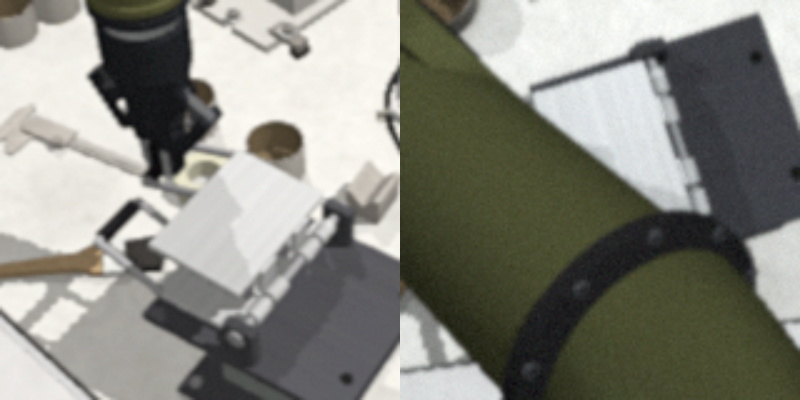

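Cover leaf almost folded over the cup (173°); pressing gently to the end.

Request:
send_rows(
  motion=[
    [0.95,[0,0.005,0.023],0],
    [0.95,[0,0.006,0.042],0],
    [0.95,[0,0.006,0.061],0],
    [0.95,[0,0.006,0.065],0],
    [0.95,[0,0.006,0.068],0],
  ],
)

```text
time: 9.05
ee_pos: [0.4905, 0.3501, 0.1106]
eef_rot: [-179.9, 0.3, -169.1]
contact_force: [-11.4, -14.7, 41.2]
grip_width: 0.0124
```

```bash
python3 - <<'E'
from fit import *
ang(-1); sw(-1,[181],.95)
E
```

```text
local x 0.0353 r 0.1589 ang 178.78
pos [0.4905 0.3501 0.1106] rot [-179.9     0.31 -169.11] F [-11.4 -14.7  41.2] w 0.0124 t 9.05
[0.95, [0.005, 0.004, 0.021], np.float64(-0.001)]
```

Request:
send_rows(
  motion=[
    [0.95,[0,0,-0.006],0],
    [0.5,[0,0,-0.006],0],
    [0.5,[0,0,-0.006],0],
    [0.5,[0,0,-0.006],0],
    [0.5,[0,0,-0.1],0],
    [0.5,[0,0,-0.25],0],
    [0.5,[0,0,-0.4],0],
    [0.5,[0,0,-0.4],0],
    [0.5,[0,0,-0.4],0],
  ],
)

```text
time: 9.95
ee_pos: [0.4901, 0.351, 0.2314]
eef_rot: [-180.0, 0.4, -169.1]
contact_force: [-0.5, 0.2, -0.9]
grip_width: 0.0428
```

```bash
python3 - <<'E'
from fit import *
b=arc(1,0)+OFF; rows([b+[0,0,.12],b+[0,0,.035],b],191.1,.5)
a=snap('scene','s9');b=snap('top','t9')
cv2.imwrite('pics/c11.png',np.clip(np.hstack([cv2.resize(x[:,:,::-1],None,fx=2.5,fy=2.5)*1.5 for x in(a[100:260,110:270],b[190:350,150:310])]),0,255).astype(np.uint8))
E
```

```text
pos [0.4901 0.351  0.2314] rot [-180.      0.43 -169.08] F [-0.5  0.2 -0.9] w 0.0428 t 9.95
[0.5, [0.231, -0.0, 0.012], np.float64(-0.001)]
[0.5, [0.233, -0.0, 0.296], np.float64(-0.001)]
[0.5, [0.234, -0.0, 0.412], np.float64(-0.001)]
```

View pics/c11.png

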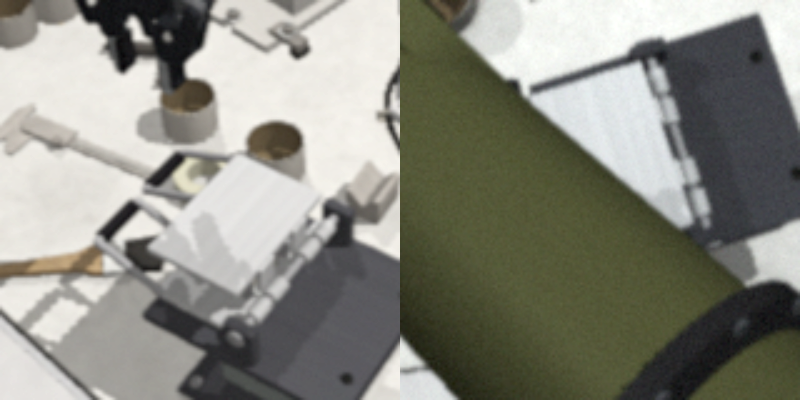

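Request:
send_rows(
  motion=[
    [0.5,[0.1,0,0],0],
    [0.5,[0.2,0,0.01],0],
    [0.5,[0.233,0,0.05],0],
    [0.5,[0.233,0,0.15],0],
    [0.5,[0.233,0,0.25],0],
    [0.5,[0.233,0,0.32],0],
    [0.5,[0.233,0,0.38],0],
    [0.5,[0.233,0,0.41],0],
    [0.5,[0.233,0,0.41],0],
  ],
)

```text
time: 10.95
ee_pos: [0.4199, 0.3358, 0.104]
eef_rot: [-179.8, -0.0, -169.1]
contact_force: [-0.8, -0.3, 0.6]
grip_width: 0.0427
```

```bash
python3 - <<'E'
from fit import *
ang(1); sw(1,[0],.95)
a=snap('scene','s10')
cv2.imwrite('pics/c12.png',np.clip(cv2.resize(a[110:260,90:240,::-1],None,fx=4,fy=4)*1.5,0,255).astype(np.uint8))
E
```

```text
local x -0.0367 r 0.1585 ang -1.15
pos [0.4199 0.3358 0.104 ] rot [-1.7976e+02 -1.0000e-02 -1.6908e+02] F [-0.8 -0.3  0.6] w 0.0427 t 10.95
[0.95, [-0.009, 0.005, -0.011], np.float64(-0.001)]
```

View pics/c12.png

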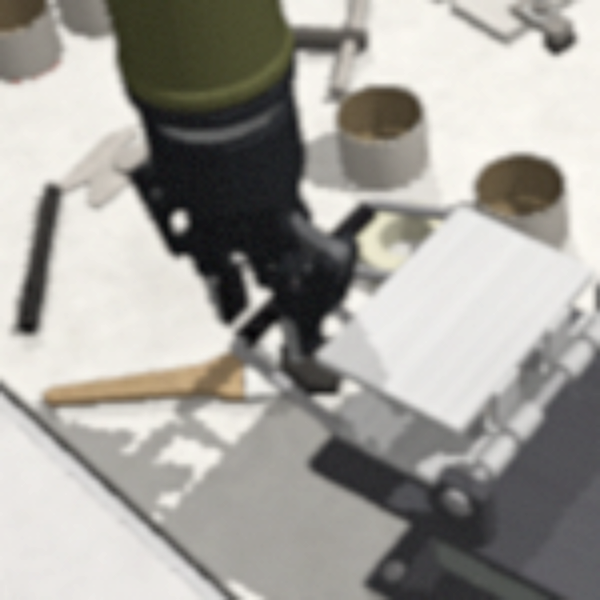

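Request:
send_rows(
  motion=[
    [0.5,[-0.009,0.005,-0.01],0],
    [0.7,[-0.009,0.005,-0.01],0],
    [0.95,[-0.009,0.005,-0.01],0],
    [0.95,[-0.009,0.005,-0.01],0],
    [0.95,[-0.009,0.005,-0.01],0],
    [0.95,[-0.009,0.005,-0.01],0],
  ],
  grip_force=50,
)

```text
time: 11.6
ee_pos: [0.4239, 0.3369, 0.1092]
eef_rot: [-179.7, 0.2, -169.1]
contact_force: [1.3, -4.1, 5.5]
grip_width: 0.0121
```

```bash
python3 - <<'E'
from fit import *
ang(1); sw(1,[3,7,11,15,19,23,27,31,35,38],.95)
E
```

```text
local x -0.0326 r 0.1587 ang 0.71
pos [0.4239 0.3369 0.1092] rot [-1.7973e+02  1.7000e-01 -1.6915e+02] F [ 1.3 -4.1  5.5] w 0.0121 t 11.6
[0.95, [0.005, 0.003, -0.021], np.float64(-0.001)]
[0.95, [0.005, 0.0, -0.058], np.float64(-0.001)]
[0.95, [0.004, -0.006, -0.095], np.float64(-0.001)]
[0.95, [0.004, -0.014, -0.131], np.float64(-0.001)]
[0.95, [0.004, -0.026, -0.167], np.float64(-0.001)]
[0.95, [0.004, -0.039, -0.202], np.float64(-0.001)]
[0.95, [0.004, -0.055, -0.235], np.float64(-0.001)]
[0.95, [0.004, -0.073, -0.268], np.float64(-0.001)]
[0.95, [0.003, -0.094, -0.299], np.float64(-0.001)]
[0.95, [0.003, -0.11, -0.321], np.float64(-0.001)]
```

Request:
send_rows(
  motion=[
    [0.95,[0,0.001,-0.02],0],
    [0.95,[0,0,-0.055],0],
    [0.95,[0,-0.006,-0.092],0],
    [0.95,[0,-0.014,-0.13],0],
    [0.95,[0,-0.026,-0.167],0],
    [0.95,[0,-0.039,-0.202],0],
    [0.95,[0,-0.055,-0.235],0],
    [0.95,[0,-0.073,-0.268],0],
    [0.95,[0,-0.094,-0.299],0],
    [0.95,[0,-0.11,-0.321],0],
  ],
)

```text
time: 12.6
ee_pos: [0.4297, 0.3068, 0.2074]
eef_rot: [-179.9, 0.3, -169.1]
contact_force: [2.0, 6.0, -4.1]
grip_width: 0.0114
```

```bash
python3 - <<'E'
from fit import *
ang(1); sw(1,[42,46,50,54,58,62,66,70,74,77],.95)
a=snap('scene','s11')
cv2.imwrite('pics/c13.png',np.clip(cv2.resize(a[80:270,110:310,::-1],None,fx=3,fy=3)*1.5,0,255).astype(np.uint8))
E
```

```text
local x -0.0326 r 0.1626 ang 38.06
pos [0.4297 0.3068 0.2074] rot [-179.94    0.3  -169.07] F [ 2.   6.  -4.1] w 0.0114 t 12.6
[0.95, [0.004, -0.031, -0.023], np.float64(-0.001)]
[0.95, [0.004, -0.056, -0.049], np.float64(-0.001)]
[0.95, [0.004, -0.084, -0.074], np.float64(-0.001)]
[0.95, [0.004, -0.113, -0.097], np.float64(-0.001)]
[0.95, [0.003, -0.144, -0.118], np.float64(-0.001)]
[0.95, [0.003, -0.177, -0.137], np.float64(-0.001)]
[0.95, [0.003, -0.21, -0.153], np.float64(-0.001)]
[0.95, [0.003, -0.245, -0.167], np.float64(-0.001)]
[0.95, [0.003, -0.28, -0.178], np.float64(-0.001)]
[0.95, [0.003, -0.307, -0.185], np.float64(-0.001)]
```

View pics/c13.png

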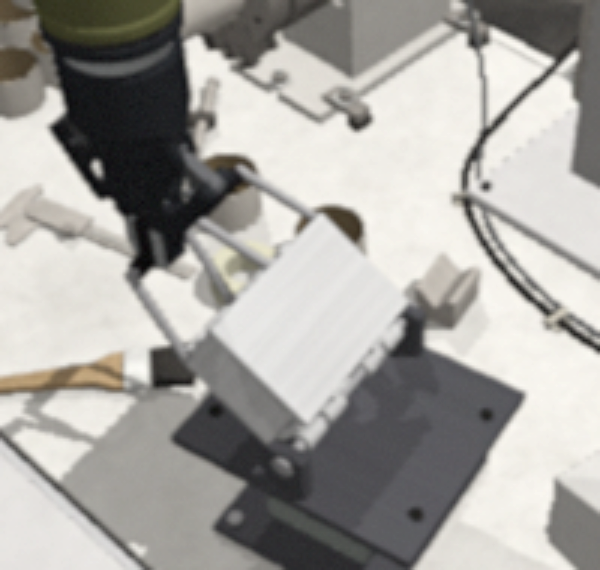

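Clamshell lifts closed at ~38°, cover bar in line with the carrier bar. Continuing.

Request:
send_rows(
  motion=[
    [0.95,[0,-0.027,-0.023],0],
    [0.95,[0,-0.056,-0.049],0],
    [0.95,[0,-0.084,-0.074],0],
    [0.95,[0,-0.113,-0.097],0],
    [0.95,[0,-0.144,-0.118],0],
    [0.95,[0,-0.177,-0.137],0],
    [0.95,[0,-0.21,-0.153],0],
    [0.95,[0,-0.245,-0.167],0],
    [0.95,[0,-0.28,-0.178],0],
    [0.95,[0,-0.307,-0.185],0],
  ],
)

```text
time: 13.65
ee_pos: [0.4471, 0.2214, 0.2688]
eef_rot: [179.5, 0.8, -168.9]
contact_force: [-6.7, 10.7, 22.6]
grip_width: 0.0116
```

```bash
python3 - <<'E'
from fit import *
ang(1); sw(1,[80,83,86,89,92,95,98,101,104,107],.95)
a=snap('scene','s12')
cv2.imwrite('pics/c14.png',np.clip(cv2.resize(a[80:270,110:310,::-1],None,fx=3,fy=3)*1.5,0,255).astype(np.uint8))
E
```

```text
local x -0.0321 r 0.1667 ang 75.79
pos [0.4471 0.2214 0.2688] rot [ 179.55    0.76 -168.87] F [-6.7 10.7 22.6] w 0.0116 t 13.65
[0.95, [0.007, -0.044, 0.013], np.float64(0.0)]
[0.95, [0.007, -0.071, 0.009], np.float64(0.0)]
[0.95, [0.007, -0.099, 0.006], np.float64(0.0)]
[0.95, [0.007, -0.127, 0.004], np.float64(0.0)]
[0.95, [0.007, -0.155, 0.004], np.float64(0.0)]
[0.95, [0.007, -0.183, 0.006], np.float64(0.0)]
[0.95, [0.007, -0.211, 0.009], np.float64(0.0)]
[0.95, [0.007, -0.238, 0.013], np.float64(0.0)]
[0.95, [0.007, -0.266, 0.019], np.float64(0.0)]
[0.95, [0.007, -0.293, 0.026], np.float64(0.0)]
```

View pics/c14.png

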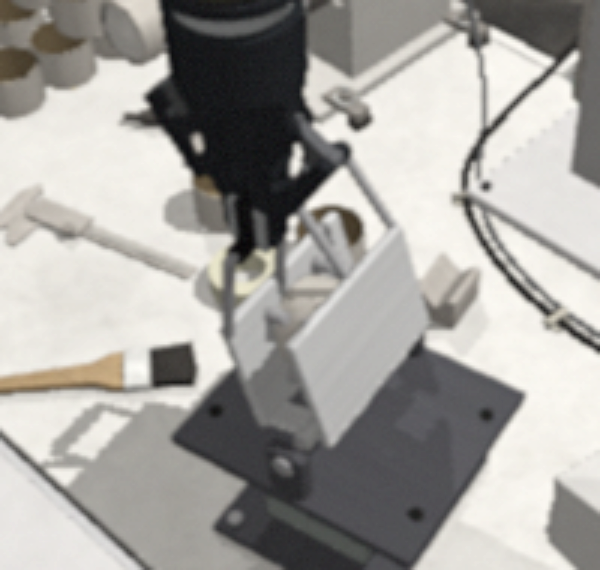

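```bash
python3 - <<'E'
from fit import *
im=cv2.imread('pics/s12.png'); S=4;u0,v0=150,100
z=np.clip(cv2.resize(im[v0:v0+150,u0:u0+150],None,fx=S,fy=S)*1.5,0,255).astype(np.uint8)
def L(l,a):  # carrier-side closed coords: x, y radial, h normal (inner normal of carrier)
    a=np.radians(a); return loc((l[0],l[1]*np.cos(a)-l[2]*np.sin(a),l[1]*np.sin(a)+l[2]*np.cos(a)))
def d(p,q,a,col):
    w=(proj('scene',np.array([L(p,a),L(q,a)]))-[u0,v0]+.5)*S; cv2.line(z,*[tuple(int(t) for t in k) for k in w],col,1)
for a,col in((75.8,(0,0,255)),(80,(0,200,0))):
    d((-.057,.16,0),(-.011,.16,0),a,col); d((.011,.16,0),(.057,.16,0),a,col)
    for h in(-.024,-.032,.024,.032):
        if abs(h)>.03 or True: d((-.065,.1,h),(.065,.1,h),a,col)
cv2.imwrite('pics/c15.png',z)
E
```

```text
(no output)
```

View pics/c15.png

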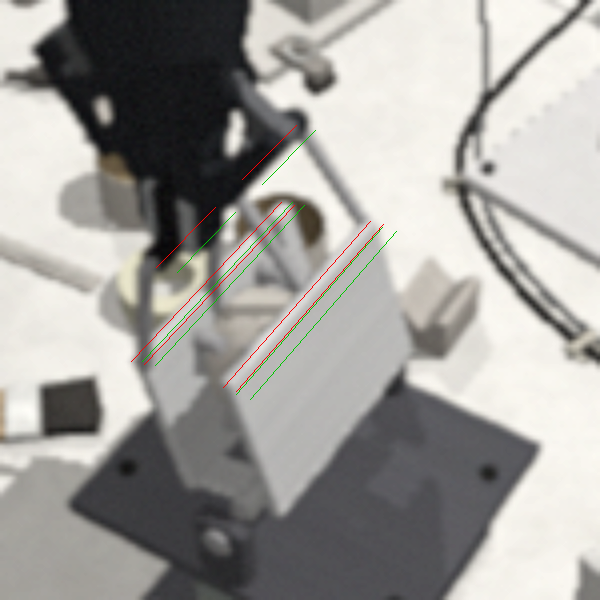

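```bash
sed -i 's/^OFF=.*/OFF=np.array([0,0,-.0268])/' fit.py; python3 - <<'E'
from fit import *
ang(1); print(sensors.get_obs()['contact_force'],sensors.get_obs()['moment']); sw(1,[78,81,84,87,90],.95)
E
```

```text
local x -0.0320 r 0.1609 ang 75.83
[-7.49286059  9.38518174 24.25008419] [ 2.58502925  1.64637598 -0.12752732]
pos [0.4474 0.2199 0.2692] rot [ 179.59    0.76 -168.97] F [-7.5  9.4 24.3] w 0.0116 t 13.7
[0.95, [0.007, -0.02, -0.002], np.float64(-0.0)]
[0.95, [0.006, -0.048, -0.007], np.float64(-0.0)]
[0.95, [0.006, -0.075, -0.011], np.float64(-0.0)]
[0.95, [0.006, -0.103, -0.013], np.float64(-0.0)]
[0.95, [0.006, -0.131, -0.014], np.float64(-0.0)]
```

Request:
send_rows(
  motion=[
    [0.95,[0.003,-0.02,-0.002],0],
    [0.95,[0.004,-0.048,-0.007],0],
    [0.95,[0.004,-0.075,-0.011],0],
    [0.95,[0.004,-0.103,-0.013],0],
    [0.95,[0.004,-0.131,-0.014],0],
    [0.95,[0.004,-0.131,-0.014],0],
  ],
  grip_force=35,
)

```text
time: 14.3
ee_pos: [0.4551, 0.1822, 0.2762]
eef_rot: [179.4, 1.1, -169.0]
contact_force: [1.7, 3.5, 11.3]
grip_width: 0.0117
```

```bash
python3 - <<'E'
from fit import *
ang(1);  sw(1,[92,95,98,101,104,107,110,113],.95)
a=snap('scene','s13')
cv2.imwrite('pics/c16.png',np.clip(cv2.resize(a[90:250,150:310,::-1],None,fx=3.7,fy=3.7)*1.8,0,255).astype(np.uint8))
E
```

```text
local x -0.0317 r 0.1630 ang 89.68
pos [0.4551 0.1822 0.2762] rot [ 179.43    1.11 -168.96] F [ 1.7  3.5 11.3] w 0.0117 t 14.3
[0.95, [0.008, -0.022, 0.01], np.float64(-0.0)]
[0.95, [0.008, -0.05, 0.011], np.float64(-0.0)]
[0.95, [0.008, -0.077, 0.014], np.float64(-0.0)]
[0.95, [0.008, -0.105, 0.019], np.float64(-0.0)]
[0.95, [0.008, -0.132, 0.024], np.float64(-0.0)]
[0.95, [0.008, -0.159, 0.031], np.float64(-0.0)]
[0.95, [0.008, -0.186, 0.04], np.float64(-0.0)]
[0.95, [0.008, -0.212, 0.05], np.float64(-0.0)]
```

View pics/c16.png

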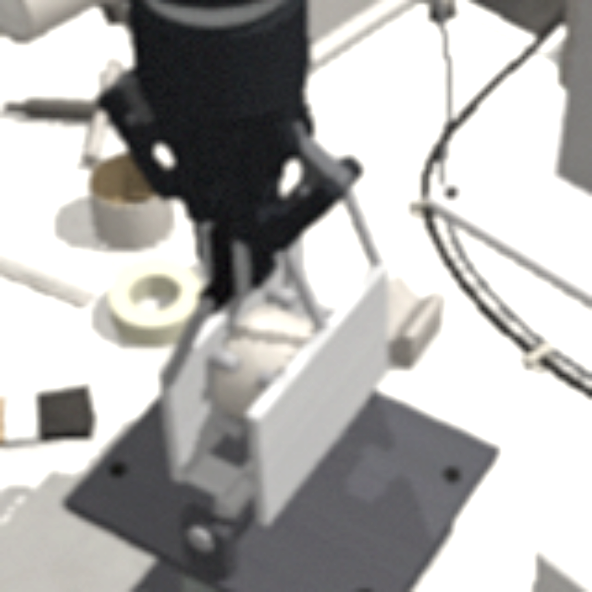

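Request:
send_rows(
  motion=[
    [0.7,[0.002,0,0],0],
    [0.7,[0.004,0,0],0],
    [0.7,[0.004,0,0.01],0],
    [0.7,[0.004,0,0.025],0],
    [0.7,[0.004,0,0.036],0],
    [0.7,[0.004,0,0.036],0],
  ],
  grip_force=30,
)

```text
time: 14.95
ee_pos: [0.4536, 0.1819, 0.2644]
eef_rot: [179.5, 1.0, -168.9]
contact_force: [0.4, 0.6, -0.1]
grip_width: 0.0257
```

```bash
python3 - <<'E'
from fit import *
ang(1);o=sensors.get_obs(); print(o['ee_pos'],o['eef_rot'],o['contact_force'],o['moment'],o['grip_width'])
a=snap('scene','s14')
cv2.imwrite('pics/c17.png',np.clip(cv2.resize(a[90:250,150:310,::-1],None,fx=3.7,fy=3.7)*1.8,0,255).astype(np.uint8))
E
```

```text
local x -0.0332 r 0.1512 ang 89.65
[0.4536023  0.18190137 0.26443514] [ 179.47644072    1.00443977 -168.949526  ] [ 0.4451677   0.55584036 -0.10268013] [ 0.05368756 -0.01409274  0.0328    ] 0.0256771045145562
```

View pics/c17.png

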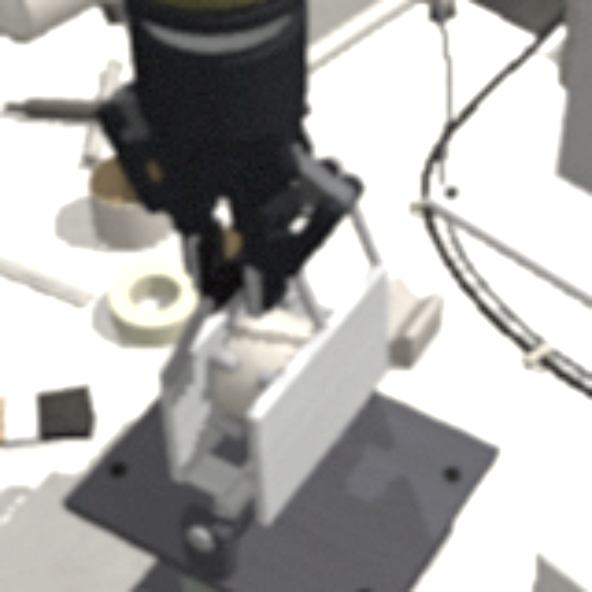

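```bash
cat >> fit.py <<'E'
def sw2(angs,jaw,a0=90,z0=-.0356,k=.0065/90,side=1):
    rows([arc(side,a)+[0,0,z0+k*(a-a0)] for a in angs],191.1,jaw)
E
python3 - <<'E'
from fit import *
sw2([90,92,95,98,101,105,109,113],.95)
E
```

```text
pos [0.4538 0.182  0.2648] rot [ 179.47    1.04 -168.95] F [-1.   0.9 -0.8] w 0.0254 t 15.0
[0.95, [0.003, -0.003, 0.001], np.float64(-0.0)]
[0.95, [0.003, -0.022, 0.001], np.float64(-0.0)]
[0.95, [0.003, -0.05, 0.002], np.float64(-0.0)]
[0.95, [0.003, -0.077, 0.004], np.float64(-0.0)]
[0.95, [0.003, -0.105, 0.008], np.float64(-0.0)]
[0.95, [0.003, -0.141, 0.015], np.float64(-0.0)]
[0.95, [0.004, -0.177, 0.024], np.float64(-0.0)]
[0.95, [0.004, -0.212, 0.036], np.float64(-0.0)]
```

Request:
send_rows(
  motion=[
    [0.95,[0,0,0],0],
    [0.95,[0,0,0],0],
    [0.95,[0,0,0],0],
    [0.95,[0,-0.022,0.001],0],
    [0.95,[0,-0.05,0.002],0],
    [0.95,[0,-0.077,0.004],0],
    [0.95,[0,-0.105,0.008],0],
    [0.95,[0,-0.131,0.013],0],
  ],
)

```text
time: 15.8
ee_pos: [0.4615, 0.1436, 0.2607]
eef_rot: [179.4, 1.1, -168.9]
contact_force: [-2.0, 3.1, 4.1]
grip_width: 0.0131
```

```bash
python3 - <<'E'
from fit import *
ang(1); sw2([107,110,113,116,119,122,125,128,131,134],.95)
E
```

```text
local x -0.0329 r 0.1524 ang 104.50
pos [0.4615 0.1436 0.2607] rot [ 179.4     1.08 -168.92] F [-2.   3.1  4.1] w 0.0131 t 15.8
[0.95, [0.004, -0.029, 0.007], np.float64(-0.0)]
[0.95, [0.004, -0.055, 0.014], np.float64(-0.0)]
[0.95, [0.004, -0.081, 0.024], np.float64(-0.0)]
[0.95, [0.004, -0.107, 0.034], np.float64(-0.0)]
[0.95, [0.005, -0.132, 0.046], np.float64(-0.0)]
[0.95, [0.005, -0.156, 0.059], np.float64(-0.0)]
[0.95, [0.005, -0.179, 0.074], np.float64(-0.0)]
[0.95, [0.005, -0.202, 0.089], np.float64(-0.0)]
[0.95, [0.006, -0.224, 0.106], np.float64(-0.0)]
[0.95, [0.006, -0.245, 0.124], np.float64(-0.0)]
```

Request:
send_rows(
  motion=[
    [0.95,[0.002,-0.026,0.007],0],
    [0.95,[0.002,-0.052,0.014],0],
    [0.95,[0.003,-0.079,0.024],0],
    [0.95,[0.003,-0.106,0.034],0],
    [0.95,[0.003,-0.132,0.046],0],
    [0.95,[0.003,-0.156,0.059],0],
    [0.95,[0.003,-0.179,0.074],0],
    [0.95,[0.003,-0.202,0.089],0],
    [0.95,[0.003,-0.224,0.106],0],
    [0.95,[0.003,-0.245,0.124],0],
  ],
)

```text
time: 16.8
ee_pos: [0.4753, 0.0714, 0.2222]
eef_rot: [179.4, 1.1, -168.9]
contact_force: [2.0, 3.7, 4.3]
grip_width: 0.0129
```

```bash
python3 - <<'E'
from fit import *
ang(1); sw2([137,140,143,146,149,152,155,158,161,164],.95)
a=snap('scene','s15');b=snap('top','t15')
cv2.imwrite('pics/c18.png',np.clip(np.hstack([cv2.resize(x[:,:,::-1],None,fx=2.5,fy=2.5)*1.6 for x in(a[110:270,180:340],b[170:330,210:370])]),0,255).astype(np.uint8))
E
```

```text
local x -0.0332 r 0.1561 ang 135.71
pos [0.4753 0.0714 0.2222] rot [ 179.4     1.06 -168.92] F [2.  3.7 4.3] w 0.0129 t 16.8
[0.95, [0.003, -0.018, 0.017], np.float64(-0.0)]
[0.95, [0.003, -0.037, 0.037], np.float64(-0.0)]
[0.95, [0.004, -0.054, 0.058], np.float64(-0.0)]
[0.95, [0.004, -0.071, 0.08], np.float64(-0.0)]
[0.95, [0.005, -0.086, 0.103], np.float64(-0.0)]
[0.95, [0.005, -0.1, 0.126], np.float64(-0.0)]
[0.95, [0.005, -0.113, 0.15], np.float64(-0.0)]
[0.95, [0.006, -0.124, 0.175], np.float64(-0.0)]
[0.95, [0.006, -0.134, 0.2], np.float64(-0.0)]
[0.95, [0.007, -0.143, 0.226], np.float64(-0.0)]
```

View pics/c18.png

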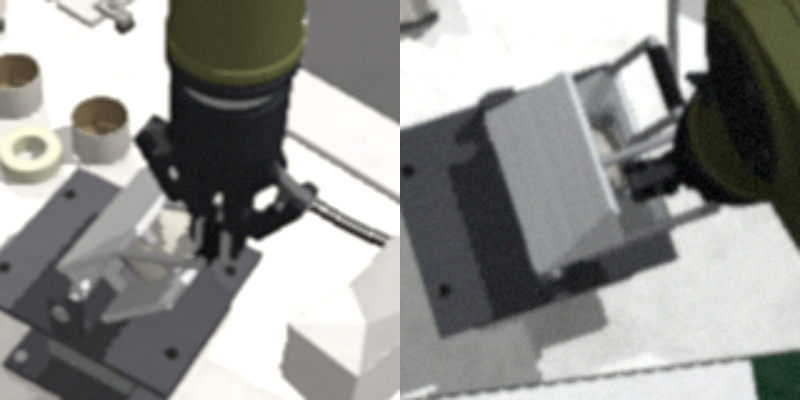

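```bash
python3 - <<'E'
from fit import *
out=[]
for n,f,u0,v0 in(('scene','s15',190,120),('top','t15',240,160)):
    im=cv2.imread(f'pics/{f}.png'); S=4
    z=np.clip(cv2.resize(im[v0:v0+130,u0:u0+100],None,fx=S,fy=S)*1.5,0,255).astype(np.uint8)
    def L(l,a):
        a=np.radians(a); return loc((l[0],l[1]*np.cos(a)-l[2]*np.sin(a),l[1]*np.sin(a)+l[2]*np.cos(a)))
    def d(p,q,a,col):
        w=(proj(n,np.array([L(p,a),L(q,a)]))-[u0,v0]+.5)*S; cv2.line(z,*[tuple(int(t) for t in k) for k in w],col,1)
    for a,col in((134.5,(0,0,255)),):
        d((-.057,.16,0),(-.011,.16,0),a,col); d((.011,.16,0),(.057,.16,0),a,col)
        d((-.065,.1,.024),(.065,.1,.024),a,col);d((-.065,.1,-.032),(.065,.1,-.032),a,(0,255,0));d((-.065,.1,.024),(-.065,.1,.032),a,col)
        d((-.065,.01,.024),(-.065,.1,.024),a,col);d((-.065,.01,-.024),(-.065,.1,-.024),a,(0,255,0))
    out.append(z)
cv2.imwrite('pics/c19.png',np.hstack(out))
E
```

```text
(no output)
```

View pics/c19.png

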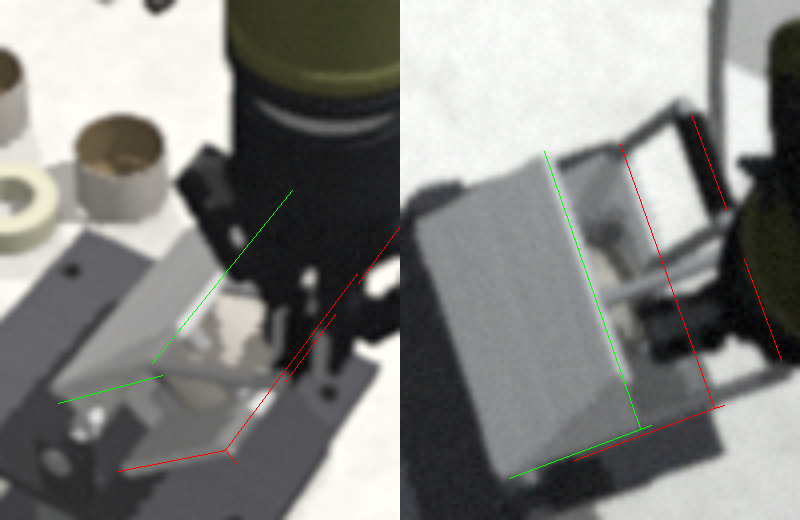

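```bash
python3 - <<'E'
from fit import *
# box corners from zooms: scene s0z (/3+90,110): left (613,388) near (685,517)base, (695,435)top mid ; top t0z(/3+130,130): (578,240),(690,258)->?
for a,b in (((613,388),(578,240)),((692,436),(692,240))):
    q,e=tri(np.array(a)/3+[90,110],np.array(b)/3+[130,130]); print(q.round(3),round(e,4))
HPc=HP; 
for l in((-.034,-.16),(-.034+.043,-.16-.043),(-.034+.015,-.22),(-.034-.0,-.19)): print(l,loc((*l,0)).round(3))
E
```

```text
[0.55  0.049 0.093] 0.0005
[ 0.537 -0.023  0.122] 0.0016
(-0.034, -0.16) [0.484 0.024 0.14 ]
(0.008999999999999994, -0.203) [ 0.534 -0.01   0.14 ]
(-0.019000000000000003, -0.22) [ 0.51  -0.032  0.14 ]
(-0.034, -0.19) [ 0.49  -0.006  0.14 ]
```

Request:
send_rows(
  motion=[
    [0.95,[0,-0.018,0.017],0],
    [0.95,[0,-0.037,0.037],0],
    [0.95,[0,-0.054,0.058],0],
    [0.95,[0,-0.071,0.08],0],
    [0.95,[0,-0.086,0.103],0],
    [0.95,[0,-0.1,0.126],0],
    [0.95,[0,-0.113,0.15],0],
    [0.95,[0,-0.124,0.175],0],
    [0.95,[0,-0.134,0.2],0],
    [0.95,[0,-0.143,0.226],0],
  ],
)

```text
time: 17.9
ee_pos: [0.4837, 0.029, 0.1525]
eef_rot: [179.4, 0.9, -169.0]
contact_force: [-3.7, 1.9, 2.6]
grip_width: 0.0127
```

```bash
python3 - <<'E'
from fit import *
ang(1); sw2([167,170,173,175,177,178,179,180],.95)
E
```

```text
local x -0.0331 r 0.1598 ang 165.78
pos [0.4837 0.029  0.1525] rot [ 179.43    0.9  -168.98] F [-3.7  1.9  2.6] w 0.0127 t 17.9
[0.95, [0.003, -0.004, 0.022], np.float64(-0.0)]
[0.95, [0.004, -0.009, 0.048], np.float64(-0.0)]
[0.95, [0.004, -0.014, 0.075], np.float64(-0.0)]
[0.95, [0.004, -0.016, 0.093], np.float64(-0.0)]
[0.95, [0.005, -0.017, 0.111], np.float64(-0.0)]
[0.95, [0.005, -0.018, 0.12], np.float64(-0.0)]
[0.95, [0.005, -0.018, 0.129], np.float64(-0.0)]
[0.95, [0.005, -0.018, 0.138], np.float64(-0.0)]
```

Request:
send_rows(
  motion=[
    [0.95,[0,-0.004,0.022],0],
    [0.95,[0,-0.009,0.048],0],
    [0.95,[0,-0.014,0.075],0],
    [0.95,[0,-0.016,0.093],0],
    [0.95,[0,-0.017,0.111],0],
    [0.95,[0,-0.018,0.12],0],
    [0.95,[0,-0.018,0.12],0],
  ],
)

```text
time: 18.6
ee_pos: [0.4848, 0.0234, 0.1158]
eef_rot: [179.5, 0.8, -169.0]
contact_force: [-2.6, -3.9, 0.2]
grip_width: 0.013
```

```bash
python3 - <<'E'
from fit import *
ang(1); sw2([178,180,182],.95)
a=snap('scene','s16');b=snap('top','t16')
cv2.imwrite('pics/c20.png',np.clip(np.hstack([cv2.resize(x[:,:,::-1],None,fx=2.5,fy=2.5)*1.6 for x in(a[110:270,180:340],b[170:330,210:370])]),0,255).astype(np.uint8))
E
```

```text
local x -0.0331 r 0.1607 ang 179.06
pos [0.4848 0.0234 0.1158] rot [ 179.47    0.83 -169.02] F [-2.6 -3.9  0.2] w 0.013 t 18.6
[0.95, [0.003, 0.002, -0.002], np.float64(-0.001)]
[0.95, [0.003, 0.002, 0.016], np.float64(-0.001)]
[0.95, [0.003, 0.002, 0.035], np.float64(-0.001)]
```

View pics/c20.png

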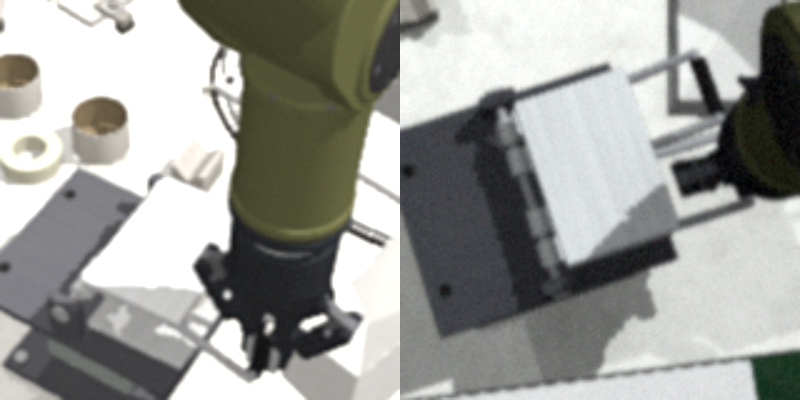

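Request:
send_rows(
  motion=[
    [0.95,[0,0,0.01],0],
    [0.95,[0,0,0.02],0],
    [0.95,[0,0,0.025],0],
    [0.95,[0,0,0.025],0],
  ],
)

```text
time: 19.1
ee_pos: [0.4848, 0.0231, 0.1082]
eef_rot: [179.5, 0.8, -169.0]
contact_force: [-2.1, -4.5, -0.3]
grip_width: 0.0125
```

Request:
send_rows(
  motion=[
    [0.95,[0,0,0.005],0],
    [0.95,[0,0,0.01],0],
    [0.95,[0,0,0.01],0],
  ],
)

```text
time: 19.4
ee_pos: [0.485, 0.0231, 0.1066]
eef_rot: [179.5, 0.9, -169.0]
contact_force: [-6.9, -3.5, 17.5]
grip_width: 0.0127
```

Request:
send_rows(
  motion=[
    [0.95,[0,0,0.008],0],
    [0.95,[0,0,0.008],0],
    [0.95,[0,0,0.008],0],
  ],
)

```text
time: 19.7
ee_pos: [0.4851, 0.0231, 0.1064]
eef_rot: [179.5, 1.0, -169.0]
contact_force: [-10.9, -3.5, 28.6]
grip_width: 0.0127
```

```bash
python3 - <<'E'
from fit import *
ang(1); b=snap('top','t17')
z=np.clip(cv2.resize(b[160:290,240:370,::-1],None,fx=4,fy=4)*1.5,0,255).astype(np.uint8)
for x0,x1 in((.011,.057),(-.057,-.011)):
    w=(proj('top',np.array([loc((x0,-.16,0)),loc((x1,-.16,0))]))-[240,160]+.5)*4; cv2.line(z,*[tuple(int(t) for t in k) for k in w],(0,0,255),1)
w=(proj('top',np.array([loc((-.065,-.1,.032)),loc((.065,-.1,.032))]))-[240,160]+.5)*4; cv2.line(z,*[tuple(int(t) for t in k) for k in w],(0,0,255),1)
cv2.imwrite('pics/c21.png',z)
E
```

```text
local x -0.0329 r 0.1611 ang -177.56
```

View pics/c21.png

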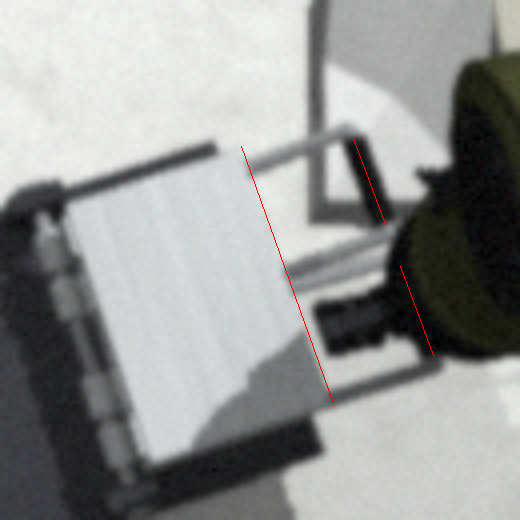

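```bash
python3 - <<'E'
from fit import *
sw2([179,177,174,171,167,163,159,155,151,147],.95,a0=180,z0=-.0336,k=-.0065/90)
E
```

```text
pos [0.4851 0.0231 0.1063] rot [ 179.52    0.97 -169.03] F [-11.7  -4.2  28.5] w 0.0127 t 19.75
[0.95, [0.004, 0.003, -0.01], np.float64(-0.001)]
[0.95, [0.003, 0.004, -0.029], np.float64(-0.001)]
[0.95, [0.003, 0.007, -0.057], np.float64(-0.001)]
[0.95, [0.002, 0.01, -0.086], np.float64(-0.001)]
[0.95, [0.002, 0.018, -0.123], np.float64(-0.001)]
[0.95, [0.001, 0.028, -0.16], np.float64(-0.001)]
[0.95, [0.0, 0.04, -0.196], np.float64(-0.001)]
[0.95, [-0.0, 0.055, -0.231], np.float64(-0.001)]
[0.95, [-0.001, 0.072, -0.265], np.float64(-0.001)]
[0.95, [-0.001, 0.092, -0.298], np.float64(-0.001)]
```

Request:
send_rows(
  motion=[
    [0.95,[0,0.001,-0.01],0],
    [0.95,[0,0.003,-0.029],0],
    [0.95,[0,0.006,-0.057],0],
    [0.95,[0,0.01,-0.086],0],
    [0.95,[0,0.018,-0.123],0],
    [0.95,[0,0.028,-0.16],0],
    [0.95,[0,0.04,-0.196],0],
    [0.95,[0,0.055,-0.231],0],
    [0.95,[0,0.072,-0.265],0],
    [0.95,[0,0.092,-0.298],0],
  ],
)

```text
time: 20.75
ee_pos: [0.4801, 0.0477, 0.1967]
eef_rot: [179.7, 1.1, -169.1]
contact_force: [2.2, -7.5, -0.5]
grip_width: 0.0124
```

```bash
python3 - <<'E'
from fit import *
sw2([144,140,136,132,128,124,120,116,112,109],.95,a0=180,z0=-.0336,k=-.0065/90)
a=snap('scene','s18');b=snap('top','t18')
cv2.imwrite('pics/c22.png',np.clip(np.hstack([cv2.resize(x[:,:,::-1],None,fx=2.5,fy=2.5)*1.6 for x in(a[110:270,180:340],b[170:330,210:370])]),0,255).astype(np.uint8))
E
```

```text
pos [0.4801 0.0477 0.1967] rot [ 179.66    1.13 -169.09] F [ 2.2 -7.5 -0.5] w 0.0124 t 20.75
[0.95, [0.003, 0.021, -0.021], np.float64(-0.001)]
[0.95, [0.002, 0.045, -0.051], np.float64(-0.001)]
[0.95, [0.002, 0.07, -0.08], np.float64(-0.001)]
[0.95, [0.001, 0.097, -0.106], np.float64(-0.001)]
[0.95, [0.001, 0.125, -0.131], np.float64(-0.001)]
[0.95, [0.001, 0.155, -0.154], np.float64(-0.001)]
[0.95, [0.0, 0.187, -0.174], np.float64(-0.001)]
[0.95, [-0.0, 0.22, -0.193], np.float64(-0.001)]
[0.95, [-0.0, 0.254, -0.208], np.float64(-0.001)]
[0.95, [-0.0, 0.28, -0.219], np.float64(-0.001)]
```

View pics/c22.png

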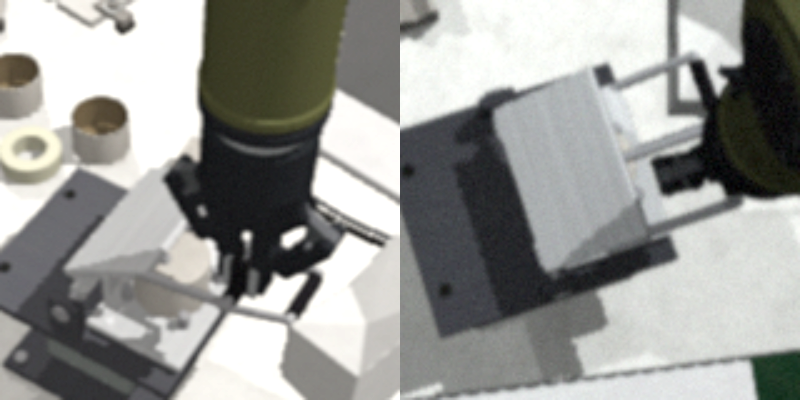

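```bash
python3 - <<'E'
from fit import *
f=lambda l:((proj('scene',loc(l))[0]-[180,110]+.5)*2.5).round()
print('cover bar',f((.011,-.16,0)),f((.057,-.16,0)))
for a in(180,150,147,140):
    r=np.radians(a); print(a,'carrier bar',f((-.057,.16*np.cos(r),.16*np.sin(r))),f((-.011,.16*np.cos(r),.16*np.sin(r))))
print(sensors.get_obs()['ee_pos'])
E
```

```text
cover bar [292. 319.] [317. 280.]
180 carrier bar [252. 382.] [279. 339.]
150 carrier bar [234. 309.] [263. 266.]
147 carrier bar [229. 300.] [259. 257.]
140 carrier bar [216. 280.] [247. 237.]
[0.48005007 0.04829958 0.19755091]
```

Request:
send_rows(
  motion=[
    [0.95,[0,0.021,-0.021],0],
    [0.95,[0,0.045,-0.051],0],
    [0.95,[0,0.07,-0.08],0],
    [0.95,[0,0.097,-0.106],0],
    [0.95,[0,0.125,-0.131],0],
    [0.95,[0,0.155,-0.154],0],
    [0.95,[0,0.187,-0.174],0],
    [0.95,[0,0.22,-0.193],0],
    [0.95,[0,0.254,-0.208],0],
    [0.95,[0,0.28,-0.219],0],
  ],
)

```text
time: 21.85
ee_pos: [0.4642, 0.1302, 0.2649]
eef_rot: [179.7, 1.4, -169.0]
contact_force: [1.6, -4.7, 4.3]
grip_width: 0.0126
```

```bash
python3 - <<'E'
from fit import *
sw2([106,102,98,94,90],.95,a0=180,z0=-.0336,k=-.0065/90)
E
```

```text
pos [0.4642 0.1302 0.2649] rot [ 179.7     1.4  -169.03] F [ 1.6 -4.7  4.3] w 0.0126 t 21.85
[0.95, [0.004, 0.026, -0.002], np.float64(-0.001)]
[0.95, [0.004, 0.062, -0.012], np.float64(-0.001)]
[0.95, [0.004, 0.099, -0.019], np.float64(-0.001)]
[0.95, [0.004, 0.136, -0.024], np.float64(-0.001)]
[0.95, [0.004, 0.173, -0.026], np.float64(-0.001)]
```

Request:
send_rows(
  motion=[
    [0.95,[0,0.026,-0.003],0],
    [0.95,[0,0.062,-0.012],0],
    [0.95,[0,0.099,-0.019],0],
    [0.95,[0,0.136,-0.024],0],
    [0.95,[0,0.173,-0.026],0],
    [0.95,[0,0.173,-0.026],0],
    [0.7,[0,0.173,-0.026],0],
    [0.7,[0,0.173,-0.026],0],
    [0.7,[0,0.173,-0.005],0],
    [0.7,[0,0.173,0],0],
  ],
)

```text
time: 22.85
ee_pos: [0.454, 0.1808, 0.2642]
eef_rot: [179.7, 1.3, -169.0]
contact_force: [0.1, 0.7, 0.7]
grip_width: 0.0256
```

Request:
send_rows(
  motion=[
    [0.7,[0,0,0],0],
    [0.95,[0,0,0],0],
    [0.95,[0,0,0],0],
    [0.95,[0,0,0],0],
  ],
)

```text
time: 23.25
ee_pos: [0.4538, 0.1809, 0.264]
eef_rot: [179.7, 1.3, -169.0]
contact_force: [-0.4, 0.4, -2.3]
grip_width: 0.0127
```

```bash
python3 - <<'E'
from fit import *
z0=sensors.get_obs()['ee_pos'][2]-.3; print(z0)
sw2([90,87,84,80,76,72,68,64,60,56],.95,a0=90,z0=z0,k=-.0065/90)
a=snap('scene','s19');b=snap('top','t19')
cv2.imwrite('pics/c23.png',np.clip(np.hstack([cv2.resize(x[:,:,::-1],None,fx=2.5,fy=2.5)*1.6 for x in(a[110:270,150:310],b[170:330,210:370])]),0,255).astype(np.uint8))
E
```

```text
-0.03596177499387182
pos [0.4538 0.1809 0.264 ] rot [ 179.71    1.3  -169.04] F [-0.4  0.4 -2.3] w 0.0127 t 23.25
[0.95, [0.003, 0.0, -0.0], np.float64(-0.001)]
[0.95, [0.003, 0.028, 0.0], np.float64(-0.001)]
[0.95, [0.003, 0.056, 0.002], np.float64(-0.001)]
[0.95, [0.003, 0.093, 0.006], np.float64(-0.001)]
[0.95, [0.003, 0.129, 0.013], np.float64(-0.001)]
[0.95, [0.003, 0.165, 0.023], np.float64(-0.001)]
[0.95, [0.004, 0.2, 0.034], np.float64(-0.001)]
[0.95, [0.004, 0.234, 0.049], np.float64(-0.001)]
[0.95, [0.005, 0.267, 0.066], np.float64(-0.001)]
[0.95, [0.005, 0.298, 0.084], np.float64(-0.001)]
```

View pics/c23.png

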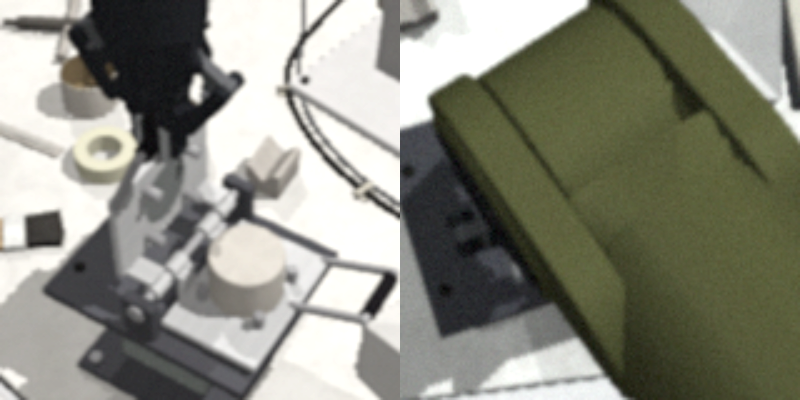

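The cup is upside down between the cover leaf's pins, and the carrier leaf is upright and gripped again. I'm folding it back.

Request:
send_rows(
  motion=[
    [0.95,[0,0.014,0],0],
    [0.95,[0,0.035,0],0],
    [0.95,[0,0.062,0.002],0],
    [0.95,[0,0.095,0.006],0],
    [0.95,[0,0.129,0.013],0],
    [0.95,[0,0.165,0.023],0],
    [0.95,[0,0.2,0.034],0],
    [0.95,[0,0.234,0.049],0],
    [0.95,[0,0.267,0.066],0],
    [0.95,[0,0.298,0.084],0],
  ],
)

```text
time: 24.35
ee_pos: [0.4364, 0.2701, 0.2389]
eef_rot: [179.7, 1.2, -169.0]
contact_force: [-4.3, -2.0, 3.3]
grip_width: 0.013
```

```bash
python3 - <<'E'
from fit import *
sw2([52,48,44,40,36,32,28,24,20,17],.95,a0=90,z0=-.036,k=-.0065/90)
E
```

```text
pos [0.4364 0.2701 0.2389] rot [ 179.68    1.24 -169.  ] F [-4.3 -2.   3.3] w 0.013 t 24.35
[0.95, [0.003, 0.026, 0.02], np.float64(-0.001)]
[0.95, [0.004, 0.054, 0.043], np.float64(-0.001)]
[0.95, [0.005, 0.081, 0.068], np.float64(-0.001)]
[0.95, [0.005, 0.106, 0.095], np.float64(-0.001)]
[0.95, [0.006, 0.128, 0.124], np.float64(-0.001)]
[0.95, [0.007, 0.149, 0.154], np.float64(-0.001)]
[0.95, [0.007, 0.167, 0.185], np.float64(-0.001)]
[0.95, [0.008, 0.184, 0.218], np.float64(-0.001)]
[0.95, [0.009, 0.197, 0.251], np.float64(-0.001)]
[0.95, [0.009, 0.206, 0.277], np.float64(-0.001)]
```

Request:
send_rows(
  motion=[
    [0.95,[0.001,0.026,0.02],0],
    [0.95,[0.001,0.054,0.043],0],
    [0.95,[0.002,0.081,0.068],0],
    [0.95,[0.002,0.106,0.095],0],
    [0.95,[0.003,0.128,0.124],0],
    [0.95,[0.003,0.149,0.154],0],
    [0.95,[0.004,0.167,0.185],0],
    [0.95,[0.004,0.184,0.218],0],
    [0.95,[0.004,0.197,0.251],0],
    [0.95,[0.004,0.206,0.277],0],
  ],
)

```text
time: 25.35
ee_pos: [0.4246, 0.3312, 0.1549]
eef_rot: [179.7, 1.2, -169.0]
contact_force: [-2.8, -5.3, 1.9]
grip_width: 0.013
```

```bash
python3 - <<'E'
from fit import *
sw2([13,9,6,3,1,0,-1],.95,a0=90,z0=-.036,k=-.0065/90)
E
```

```text
pos [0.4246 0.3312 0.1549] rot [ 179.73    1.16 -169.  ] F [-2.8 -5.3  1.9] w 0.013 t 25.35
[0.95, [0.004, 0.01, 0.031], np.float64(-0.001)]
[0.95, [0.005, 0.016, 0.067], np.float64(-0.001)]
[0.95, [0.005, 0.02, 0.094], np.float64(-0.001)]
[0.95, [0.006, 0.022, 0.121], np.float64(-0.001)]
[0.95, [0.006, 0.023, 0.139], np.float64(-0.001)]
[0.95, [0.006, 0.023, 0.148], np.float64(-0.001)]
[0.95, [0.007, 0.023, 0.157], np.float64(-0.001)]
```

Request:
send_rows(
  motion=[
    [0.95,[0,0.01,0.031],0],
    [0.95,[0,0.016,0.067],0],
    [0.95,[0,0.02,0.094],0],
    [0.95,[0,0.022,0.121],0],
    [0.95,[0,0.022,0.139],0],
    [0.95,[0,0.022,0.148],0],
    [0.95,[0,0.022,0.148],0],
  ],
)

```text
time: 26.05
ee_pos: [0.4237, 0.3371, 0.1128]
eef_rot: [179.8, 1.2, -169.0]
contact_force: [-11.1, -11.4, 30.4]
grip_width: 0.0127
```

Request:
send_rows(
  motion=[
    [0.95,[0,0,0.007],0],
    [0.95,[0,0,0.007],0],
    [0.95,[0,0,0.007],0],
  ],
)

```text
time: 26.35
ee_pos: [0.4237, 0.3371, 0.1129]
eef_rot: [179.7, 1.3, -169.1]
contact_force: [-8.8, -9.1, 26.6]
grip_width: 0.0126
```

```bash
python3 - <<'E'
from fit import *
print(sensors.get_obs()['contact_force'])
im=snap('scene','s20'); u0,v0,S=130,150,5
z=np.clip(cv2.resize(im[v0:v0+100,u0:u0+130,::-1],None,fx=S,fy=S)*1.5,0,255).astype(np.uint8)
for a,col in((0,(0,0,255)),(3,(0,255,0))):
    r=np.radians(a)
    def q(x,y,h): return loc((x,y*np.cos(r)-h*np.sin(r),y*np.sin(r)+h*np.cos(r)))
    for A,B in((q(-.057,.16,0),q(-.011,.16,0)),(q(-.065,.1,-.024),q(.065,.1,-.024)),(q(-.065,.1,-.024),q(-.065,.01,-.024))):
        w=(proj('scene',np.array([A,B]))-[u0,v0]+.5)*S; cv2.line(z,*[tuple(int(t) for t in k) for k in w],col,1)
cv2.imwrite('pics/c24.png',z)
E
```

```text
[-8.7658957  -9.06330293 26.56390343]
```

View pics/c24.png

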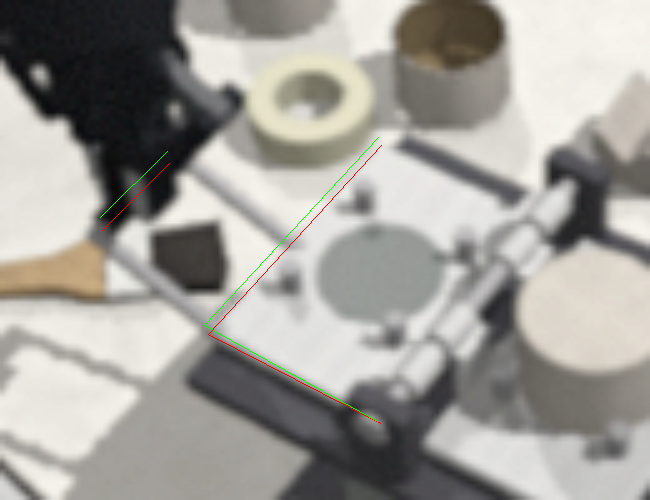

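Request:
send_rows(
  motion=[
    [0.5,[0,0,0],0],
    [0.5,[0,0,0],0],
    [0.5,[0,0,0],0],
    [0.5,[0,0,0],0],
    [0.5,[0,0,-0.08],0],
    [0.5,[0,0,-0.2],0],
    [0.5,[0,0,-0.35],0],
    [0.5,[0,0,-0.5],0],
    [0.5,[0,0,-0.5],0],
    [0.5,[0,0,-0.5],0],
  ],
)

```text
time: 27.4
ee_pos: [0.421, 0.3363, 0.2636]
eef_rot: [179.7, 1.4, -169.1]
contact_force: [-0.8, -0.0, -0.8]
grip_width: 0.0428
```

Request:
send_rows(
  motion=[
    [0.5,[0.1,0.1,0],0],
    [0.5,[0.2,0.25,0],0],
    [0.5,[0.3,0.4,0],0],
    [0.5,[0.4,0.55,0],0],
    [0.5,[0.5,0.7,0],0],
    [0.5,[0.5,0.7,0],0],
    [0.5,[0.5,0.7,0],0],
    [0.5,[0.5,0.7,0],0],
  ],
)

```text
time: 28.2
ee_pos: [0.2346, 0.513, 0.2597]
eef_rot: [179.8, 1.3, -169.1]
contact_force: [1.3, -0.0, 0.2]
grip_width: 0.0431
```

```bash
python3 - <<'E'
from fit import *
a=snap('scene','s21');b=snap('top','t21'); o=sensors.get_obs(); print(o['ee_pos'],o['contact_force'],o['time'])
cv2.imwrite('pics/c25.png',np.clip(np.vstack([np.hstack([cv2.resize(x[:,:,::-1],None,fx=1.9,fy=1.9)*1.5 for x in(a[120:275,120:330],b[160:315,150:360])]),np.hstack([cv2.resize(cv2.imread(f'pics/{n}0.png')[s],None,fx=1.9,fy=1.9)*1.5 for n,s in(('scene',np.s_[120:275,120:330]),('top',np.s_[160:315,150:360]))])]),0,255).astype(np.uint8))
z=[];S=4
for n,im,u0,v0 in(('scene',a,140,140),('top',b,180,170)):
    k=np.clip(cv2.resize(im[v0:v0+140,u0:u0+100+50,::-1],None,fx=S*.66,fy=S*.66)*1.5,0,255).astype(np.uint8); s=S*.66
    for A,B in(((-.057,.16,0),(-.011,.16,0)),((-.065,.1,-.024),(.065,.1,-.024)),((.011,-.16,0),(.057,-.16,0)),((-.065,-.1,-.024),(.065,-.1,-.024))):
        w=(proj(n,np.array([loc(A),loc(B)]))-[u0,v0]+.5)*s; cv2.line(k,*[tuple(int(t) for t in q) for q in w],(0,0,255),1)
    z.append(k)
cv2.imwrite('pics/c26.png',np.hstack(z))
for q in('spare_cup','vee_block'): print(q,[(n,models.spot_point(q,n)[:1]) for n in('scene','top')])
E
```

```text
[0.23571234 0.51254732 0.26042663] [0.53756296 0.53746194 0.24474882] 28.3
spare_cup [('scene', [{'at': [221.1, 167.7], 'confidence': 0.86}]), ('top', [{'at': [333.5, 209.3], 'confidence': 0.75}])]
vee_block [('scene', [{'at': [257.8, 182.2], 'confidence': 0.76}]), ('top', [{'at': [216.6, 171.2], 'confidence': 0.58}])]
```

View pics/c25.png

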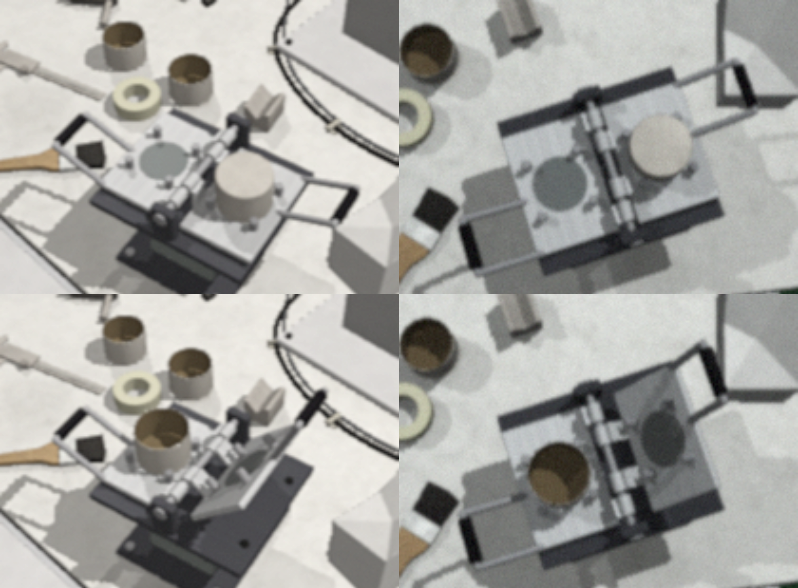

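View pics/c26.png

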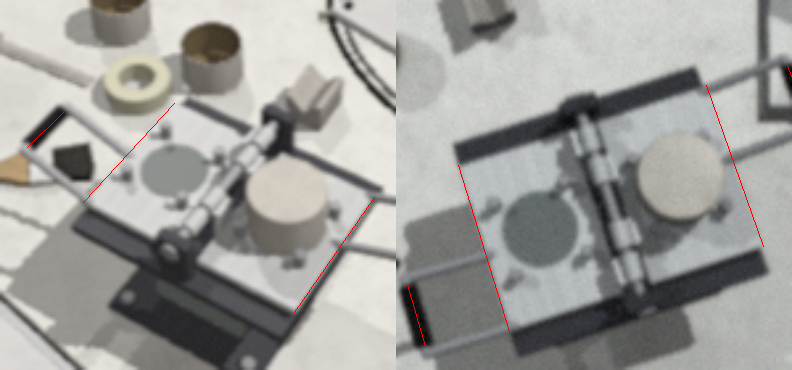

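Both leaves lie flat. The cup is mouth-down between the cover leaf's pins, and the loose items are where they were. I'm handing in.

```bash
python3 -c "
from bench import job_done
print(job_done())"
```

```text
the job is handed in; nothing more can be done
None
```

The job is done and handed in, at 28.3 s of the 72 s allowed. I folded the cover leaf over the cup and swung the closed clamshell across by the carrier handle. I then folded the carrier leaf back on its own and moved the gripper clear.

**Final checks**
- In both camera pictures the two leaves lie flat, matching the predicted flat outlines. The cup is upside down between the cover leaf's pins.
- Overlays during the swing, at about 76° and 135°, showed the clamshell shut. I did not check every angle in between.
- The spare cup and V block look unmoved next to the first pictures. The networks agree, except one top-view report of the spare cup at [333, 209], which is on the fixture's side. I take it as false, because the picture shows the cup in its old place.
- The arm touches nothing and the last force reading was about 0 N. The highest reading I saw was about 45 N at the wrist, while pressing the cover leaf shut with the fingers.

**What disagreed**
- **Tool height:** the reported tool position did not match the pictures. The fingertips looked about 3 cm higher than the readings and `env.finger_overhang` imply, and the first try to close on the bar missed it. I corrected the height from the images.
- **Regripping:** the carrier bar crept towards the fingertips as it turned. I opened and regripped it twice with the leaf upright, once during the closed swing and once on the way back. Pictures after each regrip showed the leaves unmoved.

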